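# Set up a strap clamp on the drilling plate

### The arm

A 6-joint arm with a two-finger parallel gripper is mounted at the origin on a cart in front of the work surface, level with it; the furniture and walls round the work are solid. World frame = base frame: x ahead of the robot, y to its left, z up, the work surface at z = 0. Lengths are in m, angles in rad, forces in N, time in s.
With the tool pointing down it reaches from about 0.3 to 0.825 m from the base axis. Payload 5.4 kg.
Tool frame: the origin (TCP) lies on the front face of the gripper's body, between the roots of the fingers; the fingertips stand 88 mm ahead of it and the grasp point (between the pads) lies 69 mm ahead of it; x points along the fingers, y is the direction in which the jaws open and shut, and the axes are right-handed (so a half turn about x gives the same grasp; the last joint's range is limited). The gripper opens to 92 mm and grips with 3 to 60 N. Pads are 20 mm wide; open, the fingers measure 128 mm over their backs; the gripper's body (75 mm by 189 mm) begins 69 mm behind the grasp point.
Start: joints at [-1.365, 0.158, 1.597, -0, 1.386, -0.21], TCP at [0.232, -0.526, 0.303] pointing down, gripper open.
Joint ranges: [-2.91, 2.91], [-0.94, 2.29], [0.18, 2.7], [-1.29, 4.43], [0.17, 2.64], [-3, 3]. Speed limits (rad/s): [2.57, 2.57, 3.14, 3.14, 3.14, 3.14].

### API

Orientations are given as a unit quaternion [w, x, y, z].
In Python, from workcell import r, optics gives the robot as it stands. The module is installed in compiled form; this text tells all that it offers.
- The arm moves only by the tool servo_tool, never from a script. Its argument "plan" is a list of rows, each a list of 7 numbers: the shift along the tool's x, y, z normalised to -1 to 1, where 1 is 0.75 m, then the turn, a rotation vector about the tool's x, y, z normalised to -1 to 1, where 1 is 0.12 rad, then the opening, from 0 (shut) to 1 (fully open). In form: [[dx, dy, dz, ax, ay, az, jaw], ...]. A call has 1 to 8 rows; each row shifts and turns the pose as measured when the row begins, along the tool's axes as they then stand; what a row does not reach is not made up. A row lasts 1/10 s, in which the tool goes at most 50 mm and 8.59 degrees, less where a joint would pass 70% of its speed; a pose out of reach is approached as far as the arm can. A call with a number of a shift or a turn outside -1 to 1 is refused whole. A call with a gripper value outside its range is refused whole. The fingers move at their own pace and stop on an object; "force" is the grip in N (left out, the last holds). Time passes only in rows, so rows that do not move let the fingers close. It gives the time, the measured TCP pose, the force and the opening at its end, in the units of the state.
- r.get_obs(): the state, without advancing time (a new reading comes with each control period).
- optics.read_camera(name): name is "scene" or "top" or "wrist"; returns a dict with "img" (480x640x3 uint8, red, green, blue), "z_map" (480x640 float32, m along the optical axis (not along the pixel's ray), 0 where there is no reading), "fx", "fy", "cx", "cy" (pixels), "extrinsics" (4x4, takes a point from camera to world coordinates); the wrist camera has in their place "T_tool_cam" (4x4, takes a point from camera to tool coordinates, whose origin is the TCP and whose axes are the tool frame's). Camera axes: x right, y up, looking along -z (the intrinsics and any distortion apply to the point x, -y, -z); pixel columns grow to the right and rows downward; lengths in m; the calibration is good to about 2 mm. A picture is of the moment at which its call begins: read the wrist's pose just before it.
- r.finish_job(): hands the job in, once; it reports no verdict.
The state is a dict: "clock": time; "joints": joint angles; "qvel": joint speeds; "tau": joint torques, N m; "eef_pos": TCP position; "eef_rot": TCP orientation; "wrist_force": force on the tool from outside, world axes, zero at the start; "ft_torque": the same for the moment, N m; "width": finger opening in m.
Only numpy, scipy, OpenCV 4.12 (cv2) and the standard library are available. Lean on these libraries where they do the work, as an engineer would, in place of code of your own. Each camera call takes 0.05 s, during which the arm holds its last target.

### The job

Clamp up the wooden work block for drilling: lay it flat and lengthwise on the plate, close up in the corner formed by the three brass pins, and stand the one packing block that is as high as the work inside the blue square on the other side of the stud. Then bridge the two with the slotted strap, level and in line with the plate, the stud up through its slot, put the washer over the stud onto the strap, and last the red hand nut down onto the washer. Leave the two other packing blocks where they stand.

Things in the scene. Friction and masses are not known exactly. Their poses are not given: they have to be found in the camera images.
- plate: fixed grey drilling plate: x -60 to +60, y -90 to +142 mm. Origin: stud axis, bench level. Stud: 10 mm thick, tapered nose, top at z = 87 mm. Three brass pins, 10 mm thick, 16 mm high, at (x, y) = (32, 43), (32, 107), (0, 127) mm. Blue 45 mm square round (0, -55). Plate top at z = 15 mm. Behind it on the right (world x over 0.63, y -0.11 to -0.41 m) stands a bench grinder, 0.2 m high.
- work_center (a point): centre (half-way up) of the work: light brown wooden block, 50 mm (its x) by 90 mm (its y) by 35 mm high, lying flat; either way round. In place its y lies along the plate's y and its centre is at x = 0, y = 75 mm in the plate's frame, 2 mm clear of all three pins. Held across its 50 mm, at the middle, the fingers go down between the two side pins.
- packing_low_center (a point): centre (half-way up) of the low packing block: yellow brass, 40 by 40 mm, 22 mm high, a dark hole in its top. Lower than the work.
- packing_mid_center (a point): centre (half-way up) of the middle packing block: bright steel, 40 by 40 mm, 35 mm high, a dark hole in its top. Just as high as the work.
- packing_high_center (a point): centre (half-way up) of the high packing block: dark steel, 40 by 40 mm, 50 mm high, a dark hole in its top. Higher than the work.
- strap_center (a point): centre (half-way up, in mid-slot) of the strap: dark steel bar, 32 mm (its x) by 140 mm (its y) by 12 mm thick, round-ended, lying flat, with a through slot 14 by 43 mm along its y; either way round. In place it lies along the plate's y, its underside 35 mm above the plate's top, the stud at mid-slot; held across its 32 mm at the middle, the stud comes up between the fingers.
- washer_center (a point): centre (half-way up) of the thick brass washer: 36 mm in diameter, 7 mm high, hole 13 mm, lying flat. Pick it with the very finger tips, not standing out below it, as it goes onto the strap (top 47 mm above the plate's top).
- nut_center (a point): centre (half-way up) of the red hand nut (quick-action kind): knurled, 36 mm in diameter, 26 mm high, smooth 13 mm bore right through, standing on end. It slides freely down the stud onto the washer (top 54 mm above the plate's top); nothing is screwed. The stud ends 8 mm below its top.

How it is judged:
On the way, in this order (a step that is already met when the one before it is completed fails the run):
1. the work lies in the corner of its pins and the matching packing block stands in the blue square (x of work_center in the frame of plate between -0.009 and 0.004 m and y of work_center in the frame of plate between 0.066 and 0.079 m and z of work_center in the frame of plate between 0.0295 and 0.0355 m and angle between the y axis of work_center and the y axis of plate, either way round below 0.15 rad and angle between work_center's own z axis and vertical below 0.06 rad and x of packing_mid_center in the frame of plate between -0.01 and 0.01 m and y of packing_mid_center in the frame of plate between -0.065 and -0.045 m and z of packing_mid_center in the frame of plate between 0.0295 and 0.0355 m), for 0.2 s.
2. the strap bridges work and packing, level, the stud through its slot (x of strap_center in the frame of plate between -0.008 and 0.008 m and y of strap_center in the frame of plate between -0.016 and 0.016 m and z of strap_center in the frame of plate between 0.053 and 0.059 m and angle between the y axis of strap_center and the y axis of plate, either way round below 0.15 rad and angle between strap_center's own z axis and vertical below 0.04 rad), for 0.2 s.
3. the washer lies on the strap, round the stud (x of washer_center in the frame of plate between -0.004 and 0.004 m and y of washer_center in the frame of plate between -0.004 and 0.004 m and z of washer_center in the frame of plate between 0.0625 and 0.0685 m and angle between washer_center's own z axis and vertical below 0.08 rad), for 0.2 s.
4. the hand nut sits on the washer, round the stud (x of nut_center in the frame of plate between -0.004 and 0.004 m and y of nut_center in the frame of plate between -0.004 and 0.004 m and z of nut_center in the frame of plate between 0.079 and 0.085 m and angle between nut_center's own z axis and vertical below 0.08 rad), for 0.2 s.
At the end, for the whole second after the job is handed in: All released and at rest: work within 9 mm of its place at the pins, packing within 10 mm of the square's middle, both flat on the plate; strap on both, level (0.04 rad), in line (0.15 rad), stud in its slot; washer on the strap and nut on it, within 4 mm of the stud axis (all of step 1 and all of step 2 and all of step 3 and all of step 4); the robot touches nothing.
It fails at once if one of the two other packing blocks is shifted by more than 15 mm (distance of any of packing_low_center, packing_high_center from where it was at the start of the episode above 0.015 m).
It also fails if it takes over 134 s, if anything falls off the work surface, if the arm or the gripper's body presses on something with over 40 N, if the wrist force passes 120 N, or if a joint passes its speed limit or range.

## Working session

There is one attempt and no reset: what is moved stays moved. The work goes in short steps, Python scripts to look and compute and a tool call to move; the robot and the scene stay as the last step left them, time stands still between calls to the robot, and variables do not carry over. Pictures are saved under pics/ and viewed, and the job is handed in when it is done.

Besides the shell and the picture viewer there is one more tool, called after "Call:" by a JSON object that holds its "fn" and its "kwargs". servo_tool: Moves the arm, as the interface text tells. Its arguments: {"type":"object","properties":{"plan":{"type":"array","items":{"type":"array","items":{"type":"number"}}},"force":{"type":"number"}},"required":["plan"]}

```bash
mkdir -p pics; ls
python3 - <<'E'
from workcell import r, optics
import cv2, numpy as np
print(r.get_obs())
for n in ["scene","top","wrist"]:
    d=optics.read_camera(n)
    cv2.imwrite(f"pics/{n}0.png",d["img"][:,:,::-1])
    print(n,{k:(v if np.size(v)<20 else np.shape(v)) for k,v in d.items()})
    np.savez(f"{n}0.npz",**d)
E
```

```text
pics
{'clock': 0.0, 'joints': array([-1.36513028e+00,  1.59058026e-01,  1.59822686e+00, -2.35239882e-05,
        1.38618009e+00, -2.10113135e-01]), 'qvel': array([ 0.00088414,  0.00039877, -0.00031811,  0.00021136, -0.00056328,
       -0.00216389]), 'tau': array([ 1.23828071e-03, -3.85568118e+01, -3.22108626e+01,  7.02406699e-02,
        3.77276866e-02, -1.18871594e-04]), 'eef_pos': array([ 0.23211639, -0.52556265,  0.30171641]), 'eef_rot': array([-0.14528304, -0.69187451, -0.146607  ,  0.69188792]), 'wrist_force': array([-0.21736715, -0.31896635, -0.43687599]), 'ft_torque': array([-0.02207713,  0.0141243 , -0.02782159]), 'width': 0.09185601730477518}
scene {'img': (480, 640, 3), 'z_map': (480, 640), 'fx': 573.5397155962645, 'fy': 573.5397155962645, 'cx': 318.7890393131878, 'cy': 239.26260634988535, 'extrinsics': array([[-0.53248819,  0.57310651, -0.62290068, -0.3867076 ],
       [-0.84643498, -0.36230787,  0.39023177,  0.56843405],
       [-0.00203746,  0.73503873,  0.67802206,  1.02657885],
       [ 0.        ,  0.        ,  0.        ,  1.        ]])}
top {'img': (480, 640, 3), 'z
[... 188 characters left out ...]
26419 ],
       [-0.99958995,  0.02747873,  0.00805282, -0.01791359],
       [ 0.01008045,  0.0744673 ,  0.99717251,  0.92544321],
       [ 0.        ,  0.        ,  0.        ,  1.        ]])}
wrist {'img': (480, 640, 3), 'z_map': (480, 640), 'fx': 410.6849406928955, 'fy': 410.6849406928955, 'cx': 318.21470922249483, 'cy': 240.9454366488011, 'T_tool_cam': array([[-1.54537666e-03,  2.43539460e-01, -9.69889758e-01,
        -8.11915939e-02],
       [ 9.99998125e-01, -7.55724916e-04, -1.78311255e-03,
        -4.27409138e-04],
       [-1.16722812e-03, -9.69890695e-01, -2.43537836e-01,
        -7.03249734e-02],
       [ 0.00000000e+00,  0.00000000e+00,  0.00000000e+00,
         1.00000000e+00]])}
```

View pics/scene0.png

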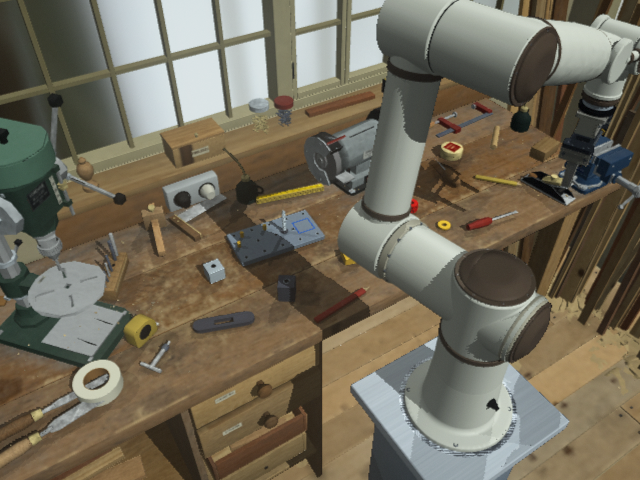

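View pics/top0.png

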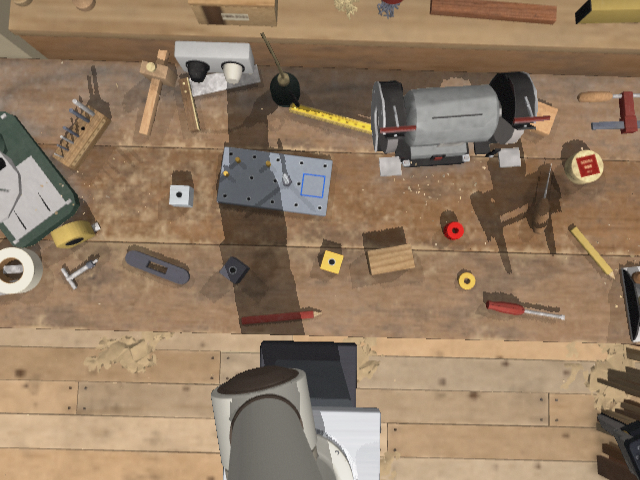

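View pics/wrist0.png

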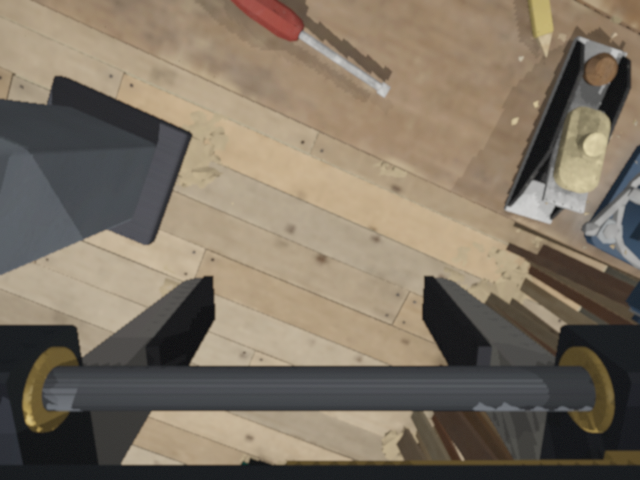

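```bash
cat > h.py <<'E'
import numpy as np, cv2
from scipy.spatial.transform import Rotation as R
def cloud(d,T=None):
    T=d["extrinsics"] if T is None else T
    z=np.asarray(d["z_map"]).astype(float)
    v,u=np.mgrid[0:480,0:640]
    P=np.stack([(u-d["cx"])/d["fx"]*z,-(v-d["cy"])/d["fy"]*z,-z],-1)
    W=P@T[:3,:3].T+T[:3,3]
    W[z<=0]=np.nan
    return W
def Rq(q): return R.from_quat([q[1],q[2],q[3],q[0]]).as_matrix()
def Ttool(o):
    T=np.eye(4);T[:3,:3]=Rq(o["eef_rot"]);T[:3,3]=o["eef_pos"];return T
E
python3 - <<'E'
from h import *
d=dict(np.load("top0.npz")); W=cloud(d); img=d["img"]
# bench level
print("bench z",[np.round(W[v,u],4).tolist() for u,v in [(300,290),(200,230),(420,200),(430,290)]])
regs={"work":(390,260,30),"mid":(180,196,16),"low":(332,262,16),"high":(235,270,17),"strap":(157,266,36),"washer":(467,281,13),"nut":(454,231,14)}
hs={"work":.035,"mid":.035,"low":.022,"high":.05,"strap":.012,"washer":.007,"nut":.026}
for n,(u,v,s) in regs.items():
    w=W[v-s:v+s,u-s:u+s]; 
    b=np.nanmedian(w[...,2][w[...,2]<hs[n]*0.3]); m=np.abs(w[...,2]-b-hs[n])<max(.003,min(.006,hs[n]*.4))
    m=cv2.morphologyEx(m.astype(np.uint8),cv2.MORPH_OPEN,np.ones((2,2)))>0
    p=w[m]; rc=cv2.minAreaRect((p[:,:2]*1000).astype(np.float32))
    print(n,"base",round(b,4),"top",np.round(np.median(p[:,2]),4),m.sum(),"mean",np.round(p.mean(0),4),"rect",np.round(rc[0],1),np.round(rc[1],1),round(rc[2],1))
big=cv2.resize(img[130:320,110:500],None,fx=2,fy=2,interpolation=cv2.INTER_CUBIC)
cv2.imwrite("pics/topz.png",big[:,:,::-1])
E
```

```text
bench z [[0.3933, 0.0126, -0.0008], [0.5139, 0.2278, -0.0005], [0.591, -0.2376, 0.0011], [0.4005, -0.2613, -0.0017]]
work base 0.0003 top nan 1085 mean [nan nan nan] rect [ 462.2 -177. ] [49.9 97.8] 11.6
mid base 0.0001 top 0.0347 393 mean [0.581  0.2623 0.0338] rect [582.  269.2] [38.1 50. ] 0.2
low base 0.0002 top nan 373 mean [nan nan nan] rect [453.6 -54.3] [36.7 43.2] 67.8
high base 0.0005 top nan 402 mean [nan nan nan] rect [430.9 150.1] [39.7 50.4] 49.8
strap base 0.0002 top nan 877 mean [nan nan nan] rect [434.1 309.1] [137.8  32.8] 68.6
washer base 0.0002 top 0.0069 175 mean [ 0.4224 -0.337   0.0066] rect [ 422.7 -337.4] [35.1 33.5] 58.3
nut base 0.0003 top nan 222 mean [nan nan nan] rect [ 529.  -310.8] [40.8 34.6] 60.6
```

View pics/topz.png

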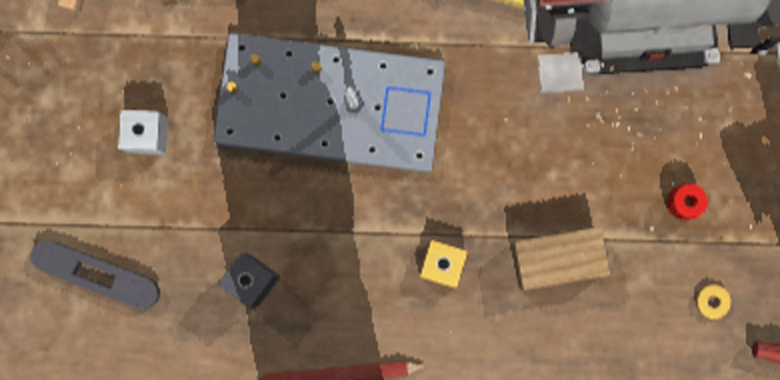

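```bash
cat > seg.py <<'E'
from h import *
from scipy.optimize import minimize
def rectfit(p,L,Wd):
    # p Nx2 mm points of a rectangle LxW: maximise points inside, soft
    rc=cv2.minAreaRect(p.astype(np.float32))
    best=None
    for a0 in np.deg2rad(np.arange(0,180,15)):
        def f(x):
            c,s=np.cos(x[2]),np.sin(x[2]); q=(p-x[:2]);
            a=abs(q[:,0]*c+q[:,1]*s)-L/2; b=abs(-q[:,0]*s+q[:,1]*c)-Wd/2
            e=np.maximum(np.maximum(a,b),0); return np.mean(np.minimum(e,6)**2)+1e-4*((q.mean(0))**2).sum()
        r=minimize(f,[*p.mean(0),a0],method="Nelder-Mead",options=dict(initial_simplex=[[*p.mean(0),a0],[*(p.mean(0)+[5,0]),a0],[*(p.mean(0)+[0,5]),a0],[*p.mean(0),a0+.15]]))
        if best is None or r.fun<best.fun: best=r
    return best.x,best.fun
E
python3 - <<'E'
from seg import *
d=dict(np.load("top0.npz")); W=cloud(d); img=d["img"]
hsv=cv2.cvtColor(img,cv2.COLOR_RGB2HSV)
regs={"work":(390,260,30),"mid":(180,196,16),"low":(332,262,16),"high":(235,270,17),"strap":(157,266,36),"washer":(467,281,13),"nut":(454,231,14)}
hs={"work":.035,"mid":.035,"low":.022,"high":.05,"strap":.012,"washer":.007,"nut":.026}
dim={"work":(90,50),"mid":(40,40),"low":(40,40),"high":(40,40),"strap":(140,32),"washer":(36,36),"nut":(36,36)}
for n,(u,v,s) in regs.items():
    w=W[v-s:v+s,u-s:u+s]
    m=np.abs(w[...,2]-hs[n])<min(.003,hs[n]*.35)
    m=m&np.isfinite(w[...,2])
    k,l,st,_=cv2.connectedComponentsWithStats(m.astype(np.uint8),connectivity=4); i=1+np.argmax(st[1:,4]); m=l==i
    p=w[m]; x,f=rectfit(p[:,:2]*1000,*dim[n]); rc=cv2.minAreaRect((p[:,:2]*1000).astype(np.float32))
    print(n,m.sum(),"exp",round(dim[n][0]*dim[n][1]/ (1000*(.925-hs[n])/438.3)**2),"mean",np.round(p.mean(0)*1000,1),"fit",np.round(x[:2],1),"yaw of length",round(np.rad2deg(x[2])%180,1),round(f,2),"rect",np.round(rc[0],1),np.round(rc[1],1),round(rc[2],1))
# plate
m=np.abs(W[...,2]-.015)<.004; m[:120]=0;m[240:]=0;m[:,:200]=0;m[:,350:]=0
k,l,st,_=cv2.connectedComponentsWithStats(m.astype(np.uint8),connectivity=4);i=1+np.argmax(st[1:,4]);p=W[l==i]
x,f=rectfit(p[:,:2]*1000,232,120);print("plate",st[i],np.round(p.mean(0)*1000,1),x,np.rad2deg(x[2]),f)
b=(hsv[...,0]>105)&(hsv[...,0]<125)&(hsv[...,1]>130); b[:150]=0;b[220:]=0;b[:,:290]=0;b[:,345:]=0
p=W[b];p=p[np.isfinite(p[:,0])]; print("blue",b.sum(),p.mean(0)*1000,cv2.minAreaRect((p[:,:2]*1000).astype(np.float32)))
y=(hsv[...,0]>15)&(hsv[...,0]<32)&(hsv[...,1]>110); y[:145]=0;y[215:]=0;y[:,:215]=0;y[:,285:]=0
k,l,st,c=cv2.connectedComponentsWithStats(y.astype(np.uint8))
for i in range(1,k):
    q=W[l==i]; print("pin",st[i,4],c[i],np.nanmean(q,0)*1000,np.nanmax(q[:,2]))
s=W[170:192,275:300]; mm=s[...,2]>.04; print("stud",np.round(s[mm]*1000,0).tolist())
E
```

```text
work 1005 exp 1091 mean [ 463.4 -170.4   35.3] fit [ 463.5 -170.9] yaw of length 101.4 0.0 rect [ 463.5 -170.9] [49.9 90.5] 11.3
mid 359 exp 388 mean [583.  264.5  35. ] fit [583.  264.8] yaw of length 179.1 0.0 rect [582.9 264.8] [39.8 40.8] 0.4
low 339 exp 377 mean [455.  -51.1  22.2] fit [455.  -51.1] yaw of length 74.3 0.0 rect [455.1 -51.1] [39.9 39.7] 74.5
high 382 exp 401 mean [432.9 146.2  50.3] fit [432.7 146.2] yaw of length 56.4 0.0 rect [432.7 146.2] [40.8 39.9] 55.9
strap 815 exp 1032 mean [434.3 310.4  12.3] fit [434.3 310.4] yaw of length 70.7 0.0 rect [434.5 311. ] [138.6  32.3] 70.6
washer 174 exp 295 mean [ 424.4 -334.9    7.2] fit [ 424.4 -334.9] yaw of length 38.6 0.0 rect [ 423.7 -335.4] [35.1 33.4] 52.0
nut 197 exp 308 mean [ 526.7 -304.1   26.1] fit [ 526.9 -304.1] yaw of length 90.9 0.0 rect [ 526.3 -303.2] [34.8 35.5] 43.4
plate [ 217  146  116   70 5955] [621.   72.2  15. ] [622.09365554  72.79614136   1.46944261] 84.19285957397896 0.00021275687841609955
blue 74 [613.17524186  -7.20240916  15.46963421] ((613.553955078125, -7.588754653930664), (46.98292160034
[... 1141 characters left out ...]
 87.0], [620.0, 44.0, 85.0], [619.0, 52.0, 79.0], [618.0, 49.0, 85.0], [618.0, 47.0, 86.0], [618.0, 45.0, 87.0], [619.0, 44.0, 82.0], [620.0, 42.0, 76.0], [616.0, 49.0, 85.0], [616.0, 47.0, 85.0], [616.0, 46.0, 84.0], [617.0, 44.0, 79.0], [619.0, 42.0, 74.0], [616.0, 50.0, 75.0], [615.0, 48.0, 80.0], [615.0, 46.0, 83.0], [616.0, 44.0, 77.0], [618.0, 43.0, 68.0], [618.0, 51.0, 60.0], [615.0, 48.0, 72.0], [615.0, 46.0, 71.0], [616.0, 45.0, 68.0], [617.0, 43.0, 63.0], [616.0, 49.0, 60.0], [615.0, 47.0, 63.0], [615.0, 45.0, 63.0], [617.0, 44.0, 55.0], [619.0, 42.0, 45.0], [616.0, 50.0, 47.0], [615.0, 48.0, 52.0], [615.0, 46.0, 54.0], [616.0, 44.0, 47.0], [615.0, 48.0, 42.0], [615.0, 46.0, 44.0]]
```

```bash
cat > go.py <<'E'
# usage: python3 go.py gx gy tipz yawdeg  (world mm; grasp xy; tool-y yaw) -> shift in units, per tool axis
import sys
from h import *
from workcell import r
o=r.get_obs(); T=Ttool(o)
yaw=np.degrees(np.arctan2(T[1,1],T[0,1]))
print("t %.2f tcp"%o["clock"],np.round(T[:3,3]*1000,1),"tipz %.1f"%(T[2,3]*1000+T[2,0]*88),"xax",np.round(T[:3,0],4),"yaw %.2f"%yaw,"w %.1f"%(o["width"]*1000),"F",np.round(o["wrist_force"],1),"j",np.round(o["joints"],2))
if len(sys.argv)>4:
    gx,gy,tz,yw=map(float,sys.argv[1:5])
    c,s=np.cos(np.radians(yw)),np.sin(np.radians(yw))
    X=np.array([0,0,-1.]);Y=np.array([c,s,0]);Z=np.cross(X,Y)
    Rg=np.stack([X,Y,Z],1); tip=np.array([gx,gy,tz])/1000; tcp=tip-X*.088
    dl=T[:3,:3].T@(tcp-T[:3,3])
    rv=R.from_matrix(T[:3,:3].T@Rg).as_rotvec()
    print("mm in tool axes",np.round(dl*1000,1),"units",np.round(dl/.75,4),"n50 rows %.1f"%(np.linalg.norm(dl)/.05))
    print("turn units",np.round(rv/.12,3))
E
python3 go.py 463.5 -170.9 100 11.4; python3 go.py 463.5 -170.9 100 -168.6
```

```text
t 0.15 tcp [ 232.1 -525.7  302. ] tipz 214.0 xax [-3.0e-04  1.4e-03 -1.0e+00] yaw -66.18 w 92.0 F [ 1.3 -0.1 -0.6] j [-1.37  0.16  1.6  -0.    1.39 -0.21]
mm in tool axes [ 114.4 -230.9 -354.9] units [ 0.1525 -0.3079 -0.4732] n50 rows 8.8
turn units [-1.1283e+01 -1.0000e-02  8.0000e-03]
t 0.15 tcp [ 232.1 -525.7  302. ] tipz 214.0 xax [-3.0e-04  1.4e-03 -1.0e+00] yaw -66.18 w 92.0 F [ 1.3 -0.1 -0.6] j [-1.37  0.16  1.6  -0.    1.39 -0.21]
mm in tool axes [ 114.4 -230.9 -354.9] units [ 0.1525 -0.3079 -0.4732] n50 rows 8.8
turn units [1.4897e+01 9.0000e-03 1.1000e-02]
```

Call:
{"fn": "servo_tool", "kwargs": {"plan": [[0, -0.035, -0.053, 0, 0, 0, 1], [0, -0.035, -0.053, 0, 0, 0, 1], [0, -0.035, -0.053, 0, 0, 0, 1], [0, -0.035, -0.053, 0, 0, 0, 1], [0, -0.035, -0.053, 0, 0, 0, 1], [0, -0.035, -0.053, 0, 0, 0, 1], [0, -0.035, -0.053, 0, 0, 0, 1], [0, -0.035, -0.053, 0, 0, 0, 1]], "force": 30}}

```text
clock: 0.95
eef_pos: [0.442, -0.1978, 0.2997]
eef_rot: [-0.141, -0.692, -0.143, 0.693]
wrist_force: [-0.4, -0.1, -0.6]
width: 0.0914
```

Call:
{"fn": "servo_tool", "kwargs": {"plan": [[0, 0, 0, -1.2, 0, 0, 1]]}}

```text
out of range
```

Call:
{"fn": "servo_tool", "kwargs": {"plan": [[0, 0, 0, -1, 0, 0, 1], [0, 0, 0, -1, 0, 0, 1], [0, 0, 0, -1, 0, 0, 1], [0, 0, 0, -1, 0, 0, 1], [0, 0, 0, -1, 0, 0, 1], [0, 0, 0, -1, 0, 0, 1], [0, 0, 0, -1, 0, 0, 1], [0, 0, 0, -1, 0, 0, 1]]}}

```text
clock: 1.75
eef_pos: [0.4441, -0.1891, 0.2972]
eef_rot: [0.456, 0.538, 0.462, -0.537]
wrist_force: [0.0, -0.3, -0.4]
width: 0.0918
```

Call:
{"fn": "servo_tool", "kwargs": {"plan": [[0.02, 0, 0, -1, 0, 0, 1], [0.02, 0, 0, -1, 0, 0, 1], [0.02, 0, 0, -1, 0, 0, 1], [0.0, 0, 0, 0, 0, 0, 1]]}}

```text
clock: 2.15
eef_pos: [0.4436, -0.1885, 0.2504]
eef_rot: [0.549, 0.443, 0.555, -0.441]
wrist_force: [-0.6, 0.7, -0.3]
width: 0.0919
```

```bash
python3 go.py 463.5 -170.9 100 11.4
```

```text
t 2.15 tcp [ 443.6 -188.5  250.4] tipz 162.5 xax [-0.0047  0.0076 -1.    ] yaw 12.59 w 91.9 F [-0.6  0.7 -0.3] j [-0.65 -0.03  1.91  0.    1.28 -0.88]
mm in tool axes [ 62.5  23.5 -12.3] units [ 0.0833  0.0313 -0.0164] n50 rows 1.4
turn units [ 0.172 -0.07   0.025]
```

Call:
{"fn": "servo_tool", "kwargs": {"plan": [[0.02, 0.015, -0.008, 0.09, -0.035, 0.012, 1], [0.03, 0.016, -0.008, 0.09, -0.035, 0.012, 1], [0.03, 0, 0, 0, 0, 0, 1], [0, 0, 0, 0, 0, 0, 1]]}}

```text
clock: 2.55
eef_pos: [0.4654, -0.1721, 0.1915]
eef_rot: [0.545, 0.452, 0.543, -0.452]
wrist_force: [0.4, -0.6, 0.9]
width: 0.092
```

```bash
cat > wr.py <<'E'
import sys
from h import *
from workcell import r,optics
o=r.get_obs(); d=optics.read_camera("wrist"); n=sys.argv[1]
cv2.imwrite(f"pics/{n}.png",d["img"][:,:,::-1]); np.savez(f"{n}.npz",T=Ttool(o),**d)
E
python3 wr.py w1; python3 go.py 463.5 -170.9 4 11.4
```

```text
t 2.60 tcp [ 466.3 -172.7  193.4] tipz 105.4 xax [ 0.0056 -0.0041 -1.    ] yaw 10.56 w 92.1 F [-0.4  0.4 -0.5] j [-0.6   0.07  1.92 -0.    1.14 -0.78]
mm in tool axes [101.3  -2.9  -2.8] units [ 0.1351 -0.0039 -0.0037] n50 rows 2.0
turn units [-0.122  0.042 -0.039]
```

View pics/w1.png

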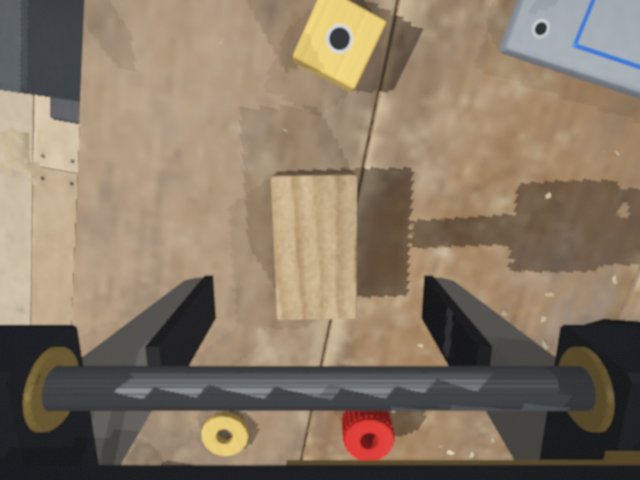

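```bash
cat > obs.py <<'E'
from seg import *
import sys
def obs(f,h,dims,tz=.003):
    d=dict(np.load(f+".npz")); T=d["T"]@d["T_tool_cam"]; W=cloud(d,T)
    Ct=cloud(d,d["T_tool_cam"])
    m=np.isfinite(W[...,2])&(abs(W[...,2]-h)<tz)
    m[:, :60]=0; m[320:]=0
    return d,W,Ct,m
E
python3 - <<'E'
from obs import *
d,W,Ct,m=obs("w1",.035,None)
m[:, :220]=0;m[:,400:]=0
k,l,st,_=cv2.connectedComponentsWithStats(m.astype(np.uint8)); i=1+np.argmax(st[1:,4]); p=W[l==i]; print(st[i])
print(np.round(np.array(cv2.minAreaRect((p[:,:2]*1000).astype(np.float32))[0]),1),rectfit(p[::7,:2]*1000,90,50),np.median(p[:,2]))
q=Ct[l==i]; print("tool frame y,z", q.mean(0)*1000, cv2.minAreaRect((q[:,1:]*1000).astype(np.float32)))
from workcell import r,optics
for _ in range(4):
    o=r.get_obs(); print(o["clock"],np.round(o["eef_pos"]*1000,2),np.round(o["eef_rot"],4)); optics.read_camera("wrist")
E
```

```text
[  271   174    86   145 11889]
[ 465.3 -169. ] (array([ 465.48419751, -168.65849855,   -1.37042076]), np.float64(0.0004137302921070387)) 0.03462384453597245
tool frame y,z [156.91398793   0.25957609  -5.69561399] ((0.08836746215820312, -3.4395408630371094), (90.12413024902344, 49.93901824951172), 88.58818054199219)
2.6 [ 466.29 -172.66  193.36] [ 0.5463  0.452   0.5415 -0.4517]
2.65 [ 466.86 -173.25  194.56] [ 0.5473  0.4519  0.5407 -0.4515]
2.7 [ 467.17 -173.58  195.18] [ 0.5479  0.4519  0.5402 -0.4514]
2.75 [ 467.3  -173.75  195.45] [ 0.5482  0.4519  0.54   -0.4513]
```

```bash
python3 go.py 464 -170 4 11.4; python3 wr.py w2;python3 - <<'E'
from obs import *
d,W,Ct,m=obs("w2",.035,None)
m[:, :220]=0;m[:,400:]=0
k,l,st,_=cv2.connectedComponentsWithStats(m.astype(np.uint8)); i=1+np.argmax(st[1:,4]); p=W[l==i]
print(rectfit(p[::7,:2]*1000,90,50),np.median(p[:,2]))
q=Ct[l==i]; print("tool frame y,z", cv2.minAreaRect((q[:,1:]*1000).astype(np.float32)))
E
```

```text
t 2.80 tcp [ 467.3 -173.8  195.4] tipz 107.4 xax [ 0.0096 -0.007  -0.9999] yaw 10.63 w 91.9 F [-0.4  0.1 -0.6] j [-0.6   0.07  1.92 -0.    1.14 -0.78]
mm in tool axes [103.4  -3.4  -5.2] units [ 0.1378 -0.0045 -0.0069] n50 rows 2.1
turn units [-0.113  0.072 -0.068]
(array([ 465.36762285, -168.32118185,    1.77618422]), np.float64(0.00032685175734633616)) 0.03459472164822812
tool frame y,z ((-2.194690704345703, -6.441001892089844), (90.05036163330078, 50.10620880126953), 89.0166015625)
```

Call:
{"fn": "servo_tool", "kwargs": {"plan": [[0.035, -0.0024, -0.0085, -0.11, 0.07, -0.07, 1], [0.035, 0, 0, 0, 0, 0, 1], [0.035, 0, 0, 0, 0, 0, 1], [0.02, 0, 0, 0, 0, 0, 1], [0, 0, 0, 0, 0, 0, 1]]}}

```text
clock: 3.35
eef_pos: [0.4681, -0.1711, 0.1049]
eef_rot: [0.551, 0.449, 0.542, -0.448]
wrist_force: [0.3, 0.1, 0.6]
width: 0.0919
```

```bash
python3 go.py 465.4 -168.5 4 11.4
```

```text
t 3.35 tcp [ 468.1 -171.1  104.9] tipz 16.9 xax [ 0.0097 -0.0071 -0.9999] yaw 11.24 w 91.9 F [0.3 0.1 0.6] j [-0.59  0.22  1.96 -0.    0.95 -0.79]
mm in tool axes [12.9 -2.2 -3.2] units [ 0.0172 -0.003  -0.0042] n50 rows 0.3
turn units [-0.024  0.074 -0.068]
```

Call:
{"fn": "servo_tool", "kwargs": {"plan": [[0.008, -0.003, -0.004, 0, 0.09, -0.08, 1], [0.006, 0, 0, 0, 0.04, -0.04, 1], [0.002, 0, 0, 0, 0, 0, 1]]}}

```text
clock: 3.65
eef_pos: [0.4668, -0.1697, 0.0952]
eef_rot: [0.544, 0.449, 0.548, -0.449]
wrist_force: [-0.1, 0.2, 1.0]
width: 0.092
```

```bash
python3 go.py 465.4 -168.5 4 11.4
```

```text
t 3.65 tcp [ 466.8 -169.7   95.2] tipz 7.2 xax [-0.0046  0.0036 -1.    ] yaw 11.20 w 92.0 F [-0.1  0.2  1. ] j [-0.59  0.24  1.96  0.    0.95 -0.79]
mm in tool axes [ 3.2 -1.1 -1.4] units [ 0.0043 -0.0015 -0.0019] n50 rows 0.1
turn units [-0.029 -0.037  0.032]
```

Call:
{"fn": "servo_tool", "kwargs": {"plan": [[0.001, -0.0015, -0.002, 0, -0.02, 0.02, 0.45], [0, 0, 0, 0, 0, 0, 0.3], [0, 0, 0, 0, 0, 0, 0.3], [0, 0, 0, 0, 0, 0, 0.3], [0, 0, 0, 0, 0, 0, 0.3]], "force": 30}}

```text
clock: 4.15
eef_pos: [0.4663, -0.169, 0.0961]
eef_rot: [0.547, 0.449, 0.546, -0.449]
wrist_force: [-1.8, 0.9, -0.4]
width: 0.0539
```

```bash
python3 go.py 627.1 121.5 110 -5.8
```

```text
t 4.15 tcp [ 466.3 -169.    96.1] tipz 8.1 xax [ 1.e-03 -2.e-04 -1.e+00] yaw 11.20 w 53.9 F [-1.8  0.9 -0.4] j [-0.59  0.23  1.97  0.    0.94 -0.79]
mm in tool axes [-101.8  214.3 -253.7] units [-0.1357  0.2857 -0.3382] n50 rows 6.9
turn units [ 2.472e+00  2.000e-03 -8.000e-03]
```

Call:
{"fn": "servo_tool", "kwargs": {"plan": [[0, 0, 0, 0, 0, 0, 0.3], [0, 0, 0, 0, 0, 0, 0.3], [0, 0, 0, 0, 0, 0, 0.3]], "force": 30}}

```text
clock: 4.45
eef_pos: [0.4661, -0.169, 0.0961]
eef_rot: [0.547, 0.449, 0.546, -0.449]
wrist_force: [-1.1, 0.4, 0.1]
width: 0.0499
```

Call:
{"fn": "servo_tool", "kwargs": {"plan": [[-0.03, 0, 0, 0, 0, 0, 0.3], [-0.05, 0, 0, 0, 0, 0, 0.3], [-0.05, 0, 0, 0, 0, 0, 0.3], [-0.02, 0, 0, 0, 0, 0, 0.3]]}}

```text
clock: 4.85
eef_pos: [0.4635, -0.1672, 0.2078]
eef_rot: [0.543, 0.449, 0.55, -0.449]
wrist_force: [0.2, -1.3, -1.6]
width: 0.0495
```

```bash
python3 go.py 627.1 121.5 110 -5.8
```

```text
t 4.85 tcp [ 463.5 -167.2  207.8] tipz 119.8 xax [-0.008   0.0062 -0.9999] yaw 11.18 w 49.5 F [ 0.2 -1.3 -1.6] j [-0.59  0.05  1.91  0.    1.19 -0.79]
mm in tool axes [  10.3  216.6 -251.4] units [ 0.0137  0.2888 -0.3352] n50 rows 6.6
turn units [ 2.47  -0.055  0.065]
```

Call:
{"fn": "servo_tool", "kwargs": {"plan": [[0, 0.041, -0.048, 0, 0, 0, 0.3], [0, 0.041, -0.048, 0, 0, 0, 0.3], [0, 0.041, -0.048, 0, 0, 0, 0.3], [0, 0.041, -0.048, 0, 0, 0, 0.3], [0, 0.041, -0.048, 0, 0, 0, 0.3], [0, 0.041, -0.048, 0, 0, 0, 0.3], [0, 0.02, -0.025, 0.5, 0, 0, 0.3], [0, 0, 0, 1, 0, 0, 0.3]]}}

```text
clock: 5.65
eef_pos: [0.6211, 0.1101, 0.2104]
eef_rot: [0.5, 0.499, 0.502, -0.498]
wrist_force: [0.2, -0.5, -1.9]
width: 0.05
```

Call:
{"fn": "servo_tool", "kwargs": {"plan": [[0, 0, 0, 1, 0, 0, 0.3], [0, 0, 0, 0, 0, 0, 0.3], [0, 0, 0, 0, 0, 0, 0.3]]}}

```text
clock: 5.95
eef_pos: [0.6205, 0.112, 0.2083]
eef_rot: [-0.469, -0.528, -0.472, 0.528]
wrist_force: [0.8, 0.8, -1.8]
width: 0.0496
```

```bash
python3 go.py 627.1 121.5 80 -5.8;python3 wr.py w3
```

```text
t 5.95 tcp [620.5 112.  208.3] tipz 120.3 xax [-0.0041  0.0028 -1.    ] yaw -6.62 w 49.6 F [ 0.8  0.8 -1.8] j [-0.01  0.38  1.52  0.    1.24  0.1 ]
mm in tool axes [ 40.3   5.6 -10.1] units [ 0.0537  0.0075 -0.0134] n50 rows 0.8
turn units [-0.119 -0.019  0.037]
```

View pics/w3.png

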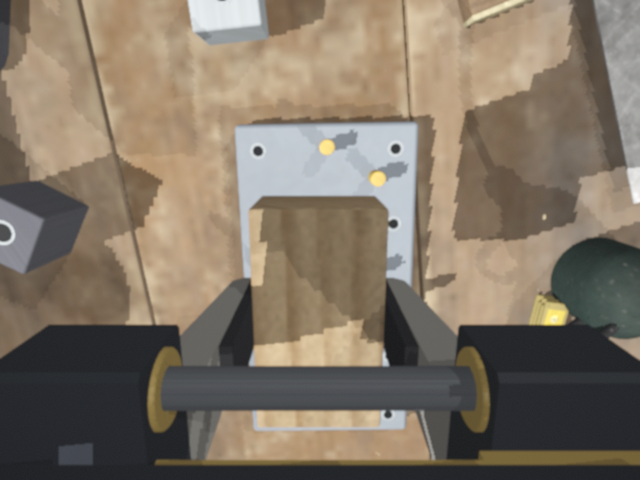

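Run:
```python
from obs import *
d=dict(np.load("w3.npz")); C=cloud(d,d["T_tool_cam"])*1000; W=cloud(d,d["T"]@d["T_tool_cam"])*1000
hsv=cv2.cvtColor(d["img"],cv2.COLOR_RGB2HSV)
m=np.isfinite(C[...,0])&(abs(C[...,0]-62)<8)
m[:, :245]=0;m[:,395:]=0;m[:190]=0;m[300:]=0
p=C[m]; print("work top x",np.median(p[:,0]),"y",np.percentile(p[:,1],[1,99]),"zmin",np.percentile(p[:,2],[.2,1,5]))
# per column min z
for lo in (-20,-10,0,10): 
    q=p[(p[:,1]>lo)&(p[:,1]<lo+10)]; print(lo,q[:,2].min())
y=(hsv[...,0]>15)&(hsv[...,0]<32)&(hsv[...,1]>110)&(hsv[...,2]>150); y[:130]=0;y[195:]=0;y[:,:240]=0;y[:,420:]=0
k,l,st,c=cv2.connectedComponentsWithStats(y.astype(np.uint8))
for i in range(1,k):
    if st[i,4]>30: print("pin",st[i,4],c[i],np.nanmedian(C[l==i],0),np.nanmedian(W[l==i],0))
m=np.isfinite(W[...,2])&(abs(W[...,2]-15)<2.5); m[:110]=0
k,l,st,c=cv2.connectedComponentsWithStats(m.astype(np.uint8));i=1+np.argmax(st[1:,4]);print(st[i]);p=W[l==i]
print("plate far edge corner", [np.round(W[v,u],1).tolist() for u,v in [(239,129),(413,128),(326,128)]])
```

```text
work top x 61.57513630620477 y [-22.66339863  26.55513309] zmin [-45.76023865 -45.66917447 -45.1150719 ]
-20 -45.859281786015735
-10 -45.788673325732816
0 -45.829708550879616
10 -45.849362642448405
pin 80 [328.4625 146.2375] [178.31792925   8.46928805 -64.36910247] [635.41072444 175.24733114  30.06743087]
pin 119 [377.38655462 176.89915966] [178.15957334  39.33336398 -45.49163803] [664.08834606 153.19746935  30.05528796]
[  236   122   182   165 15109]
plate far edge corner [[579.2, 192.5, 13.8], [690.9, 180.3, 15.6], [635.3, 186.7, 14.0]]
```

Call:
{"fn": "servo_tool", "kwargs": {"plan": [[0.015, 0.006, -0.012, -0.12, -0.02, 0.03, 0.3], [0.03, 0, 0, 0, 0, 0, 0.3], [0.03, 0, 0, 0, 0, 0, 0.3], [0.01, 0, 0, 0, 0, 0, 0.3], [0, 0, 0, 0, 0, 0, 0.3]]}}

```text
clock: 6.5
eef_pos: [0.627, 0.1211, 0.1408]
eef_rot: [0.476, 0.523, 0.476, -0.523]
wrist_force: [0.1, -0.1, -1.5]
width: 0.05
```

```bash
python3 go.py 625.7 120.4 45 -5.8;python3 wr.py w4
python3 - <<'E'
from obs import *
d=dict(np.load("w4.npz")); C=cloud(d,d["T_tool_cam"])*1000; W=cloud(d,d["T"]@d["T_tool_cam"])*1000
hsv=cv2.cvtColor(d["img"],cv2.COLOR_RGB2HSV)
m=np.isfinite(C[...,0])&(abs(C[...,0]-62)<8)
m[:, :245]=0;m[:,395:]=0;m[:190]=0;m[300:]=0
p=C[m]; print("work top x",np.median(p[:,0]),"y",np.percentile(p[:,1],[1,99]),"zmin",np.percentile(p[:,2],[.2,1,5]))
y=(hsv[...,0]>15)&(hsv[...,0]<32)&(hsv[...,1]>110)&(hsv[...,2]>130); y[:100]=0;y[210:]=0;y[:,:240]=0;y[:,450:]=0
k,l,st,c=cv2.connectedComponentsWithStats(y.astype(np.uint8))
for i in range(1,k):
    if st[i,4]>30: print("pin",st[i,4],c[i],np.nanmedian(C[l==i],0),np.nanmedian(W[l==i],0))
E
```

```text
t 6.50 tcp [627.  121.1 140.8] tipz 52.8 xax [ 8.e-04  2.e-04 -1.e+00] yaw -5.41 w 50.0 F [ 0.1 -0.1 -1.5] j [0.   0.48 1.53 0.   1.13 0.1 ]
mm in tool axes [ 7.8 -1.3  0.8] units [ 0.0104 -0.0017  0.0011] n50 rows 0.2
turn units [ 0.056 -0.003 -0.007]
work top x 61.574831828239695 y [-22.67033665  26.54371113] zmin [-45.74670532 -45.641635   -45.11493198]
pin 264 [318.70075758 169.49621212] [110.7415284    2.19422086 -55.31659556] [634.34205629 175.85279399  30.09743057]
pin 49 [386.91836735 205.34693878] [110.99257576  34.18019015 -38.68489758] [664.84116052 156.39328817  29.87034574]
```

View pics/w4.png

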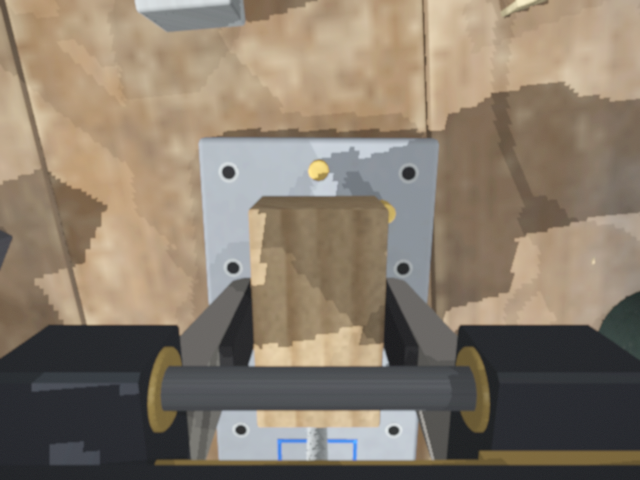

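Call:
{"fn": "servo_tool", "kwargs": {"plan": [[0.01, -0.002, 0, 0.05, 0, 0, 0.3], [0.013, 0, 0, 0, 0, 0, 0.3], [0.01, 0, 0, 0, 0, 0, 0.3], [0, 0, 0, 0, 0, 0, 0.3]]}}

```text
clock: 6.95
eef_pos: [0.6273, 0.1214, 0.1174]
eef_rot: [0.476, 0.526, 0.473, -0.523]
wrist_force: [-0.4, 0.3, -1.1]
width: 0.0498
```

```bash
python3 go.py 625.7 120.4 24 -5.8
```

```text
t 6.95 tcp [627.3 121.4 117.4] tipz 29.4 xax [ 6.2e-03  3.0e-04 -1.0e+00] yaw -5.75 w 49.8 F [-0.4  0.3 -1.1] j [0.   0.51 1.54 0.   1.08 0.1 ]
mm in tool axes [ 5.4 -1.5  1.1] units [ 0.0072 -0.002   0.0015] n50 rows 0.1
turn units [ 0.007 -0.008 -0.051]
```

Call:
{"fn": "servo_tool", "kwargs": {"plan": [[0.004, -0.003, 0.0, 0, 0, -0.06, 0.3], [0.003, -0.001, 0, 0, 0, -0.03, 0.3], [0, 0, 0, 0, 0, 0, 0.3]]}}

```text
clock: 7.25
eef_pos: [0.6244, 0.1216, 0.1122]
eef_rot: [-0.473, -0.524, -0.476, 0.525]
wrist_force: [-0.2, -0.9, -1.1]
width: 0.0499
```

```bash
python3 go.py 625.7 120.4 24 -5.8
```

```text
t 7.25 tcp [624.4 121.6 112.2] tipz 24.2 xax [-0.0047  0.0015 -1.    ] yaw -5.75 w 49.9 F [-0.2 -0.9 -1.1] j [0.   0.52 1.55 0.   1.08 0.1 ]
mm in tool axes [0.2 1.4 1.1] units [0.0002 0.0019 0.0015] n50 rows 0.0
turn units [ 0.007 -0.008  0.04 ]
```

Call:
{"fn": "servo_tool", "kwargs": {"plan": [[0, 0, 0, 0, 0, 0.02, 0.7], [0, 0, 0, 0, 0, 0, 0.7], [0, 0, 0, 0, 0, 0, 0.7], [0, 0, 0, 0, 0, 0, 0.7]]}}

```text
clock: 7.65
eef_pos: [0.6257, 0.1216, 0.114]
eef_rot: [0.474, 0.525, 0.474, -0.524]
wrist_force: [1.0, -0.2, 0.7]
width: 0.0645
```

Call:
{"fn": "servo_tool", "kwargs": {"plan": [[-0.02, 0, 0, 0, 0, 0, 0.7], [-0.05, 0, 0, 0, 0, 0, 0.8], [-0.05, 0, 0, 0, 0, 0, 1], [-0.0, 0, 0, 0, 0, 0, 1]]}}

```text
clock: 8.05
eef_pos: [0.6255, 0.1215, 0.2096]
eef_rot: [0.474, 0.525, 0.474, -0.524]
wrist_force: [0.7, 0.3, 0.2]
width: 0.0862
```

```bash
python3 go.py 583 264.8 100 -5.8; python3 wr.py w5
python3 - <<'E'
from obs import *
d=dict(np.load("w5.npz")); C=cloud(d,d["T_tool_cam"])*1000; W=cloud(d,d["T"]@d["T_tool_cam"])*1000
m=np.isfinite(W[...,0])&(abs(W[...,2]-50)<3); m[:,:220]=0;m[:,420:]=0;m[350:]=0
p=W[m];print(np.median(p[:,2]),rectfit(p[::9,:2],90,50))
E
```

```text
t 8.05 tcp [625.5 121.5 209.6] tipz 121.6 xax [ 0.0012  0.0013 -1.    ] yaw -5.75 w 86.2 F [0.7 0.3 0.2] j [0.   0.4  1.5  0.   1.25 0.1 ]
mm in tool axes [  21.8  -56.7 -138.3] units [ 0.029  -0.0756 -0.1844] n50 rows 3.0
turn units [ 0.007 -0.012 -0.009]
49.200396889574904 (array([626.3995331 , 123.08468453,   1.47408657]), np.float64(0.0002308883024194644))
```

View pics/w5.png

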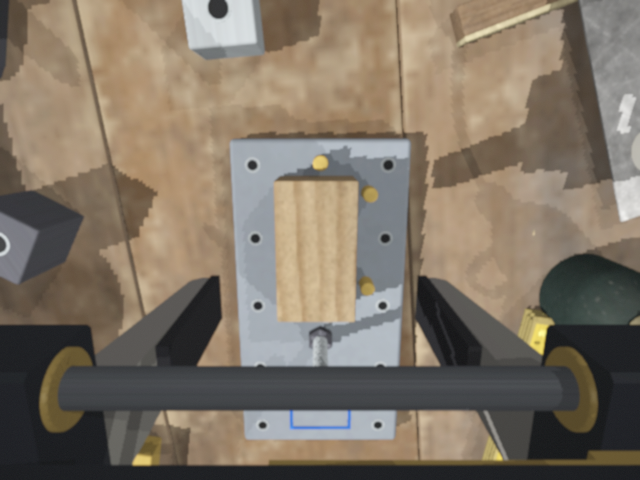

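Call:
{"fn": "servo_tool", "kwargs": {"plan": [[0, -0.025, -0.06, 0, 0, 0, 1], [0, -0.025, -0.06, 0, 0, 0, 1], [0.0, -0.025, -0.06, 0, 0, 0, 1], [0.03, 0, -0.01, -0.8, 0, 0, 1], [0, 0, 0, 0, 0, 0, 1]]}}

```text
clock: 8.6
eef_pos: [0.58, 0.2721, 0.1822]
eef_rot: [-0.497, -0.5, -0.5, 0.503]
wrist_force: [-0.4, 0.1, -0.7]
width: 0.0919
```

```bash
python3 wr.py w6; python3 go.py 583 264.8 5 -0.5;  python3 - <<'E'
from obs import *
d=dict(np.load("w6.npz")); C=cloud(d,d["T_tool_cam"])*1000; W=cloud(d,d["T"]@d["T_tool_cam"])*1000
m=np.isfinite(W[...,0])&(abs(W[...,2]-35)<4); m[:,:220]=0;m[:,420:]=0;m[350:]=0
k,l,st,c=cv2.connectedComponentsWithStats(m.astype(np.uint8));i=1+np.argmax(st[1:,4]);print(st[i]);m=l==i
p=W[m];print(np.median(p[:,2]),rectfit(p[::9,:2],40,40),cv2.minAreaRect(C[m][:,1:].astype(np.float32)))
E
```

```text
t 8.65 tcp [581.2 272.1 184.4] tipz 96.4 xax [-0.0025  0.0013 -1.    ] yaw -0.49 w 92.0 F [ 0.5 -0.   0.5] j [0.25 0.44 1.5  0.   1.21 0.26]
mm in tool axes [91.4  2.   7.4] units [0.1219 0.0027 0.0098] n50 rows 1.8
turn units [ 0.001 -0.01   0.021]
[ 292  233   69   67 4447]
34.20414360559062 (array([585.62280831, 267.8124894 ,   1.53747214]), np.float64(3.4840092625457074e-05)) ((6.4619598388671875, 4.454291343688965), (39.83384704589844, 40.13215637207031), 0.6661679148674011)
```

View pics/w6.png

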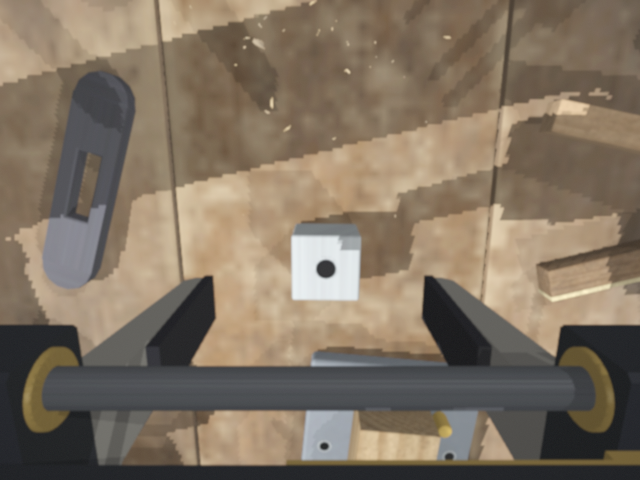

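Call:
{"fn": "servo_tool", "kwargs": {"plan": [[0.03, 0.003, 0.008, 0, 0, 0, 1], [0.04, 0, 0, 0, 0, 0, 1], [0.04, 0, 0, 0, 0, 0, 1], [0.015, 0, 0, 0, 0, 0, 1], [0, 0, 0, 0, 0, 0, 1]]}}

```text
clock: 9.15
eef_pos: [0.5879, 0.2617, 0.0932]
eef_rot: [0.495, 0.507, 0.493, -0.504]
wrist_force: [-0.5, 0.1, -0.5]
width: 0.0919
```

```bash
python3 go.py 583.5 266 5 -0.5
```

```text
t 9.15 tcp [587.9 261.7  93.2] tipz 5.2 xax [ 0.0042  0.0018 -1.    ] yaw -1.36 w 91.9 F [-0.5  0.1 -0.5] j [0.23 0.56 1.53 0.   1.05 0.25]
mm in tool axes [ 0.2 -4.5 -4.2] units [ 0.0003 -0.0061 -0.0056] n50 rows 0.1
turn units [-0.125 -0.016 -0.035]
```

Call:
{"fn": "servo_tool", "kwargs": {"plan": [[0, -0.006, -0.005, -0.12, 0, -0.03, 1], [0, 0, 0, 0, 0, 0, 0.7], [0, 0, 0, 0, 0, 0, 0.35]]}}

```text
clock: 9.45
eef_pos: [0.5857, 0.2654, 0.0975]
eef_rot: [0.498, 0.505, 0.497, -0.5]
wrist_force: [0.1, 0.7, -0.2]
width: 0.0779
```

```bash
python3 go.py 583.5 266 5 -0.5
```

```text
t 9.45 tcp [585.7 265.4  97.5] tipz 9.5 xax [ 0.0056  0.0032 -1.    ] yaw -0.62 w 77.9 F [ 0.1  0.7 -0.2] j [0.24 0.55 1.53 0.   1.05 0.25]
mm in tool axes [ 4.5 -2.2 -0.6] units [ 0.006  -0.003  -0.0008] n50 rows 0.1
turn units [-0.017 -0.027 -0.047]
```

Call:
{"fn": "servo_tool", "kwargs": {"plan": [[0.003, -0.003, -0.001, -0.02, -0.03, -0.05, 0.3], [0.001, 0, 0, 0, 0, 0, 0.3], [0, 0, 0, 0, 0, 0, 0.3], [0, 0, 0, 0, 0, 0, 0.3], [0, 0, 0, 0, 0, 0, 0.3], [0, 0, 0, 0, 0, 0, 0.3], [0, 0, 0, 0, 0, 0, 0.3], [0, 0, 0, 0, 0, 0, 0.3]]}}

```text
clock: 10.25
eef_pos: [0.5844, 0.2669, 0.097]
eef_rot: [0.499, 0.503, 0.497, -0.501]
wrist_force: [-0.2, -0.2, -0.1]
width: 0.0396
```

Call:
{"fn": "servo_tool", "kwargs": {"plan": [[-0.03, 0, 0, 0, 0, 0, 0.3], [-0.05, 0, 0, 0, 0, 0, 0.3], [-0.05, 0, 0, 0, 0, 0, 0.3], [-0.03, 0, 0, 0, 0, 0, 0.3]]}}

```text
clock: 10.65
eef_pos: [0.5799, 0.2656, 0.212]
eef_rot: [-0.496, -0.498, -0.5, 0.506]
wrist_force: [0.4, -0.4, -2.1]
width: 0.0398
```

```bash
python3 go.py 613.9 -7.8 125 -5.8;python3 wr.py w7
```

```text
t 10.65 tcp [579.9 265.6 212. ] tipz 124.1 xax [-0.0134 -0.0038 -0.9999] yaw -0.47 w 39.8 F [ 0.4 -0.4 -2.1] j [ 0.24  0.4   1.48 -0.    1.27  0.25]
mm in tool axes [ -0.4  36.3 273.1] units [-0.0005  0.0483  0.3641] n50 rows 5.5
turn units [0.776 0.038 0.11 ]
```

View pics/w7.png

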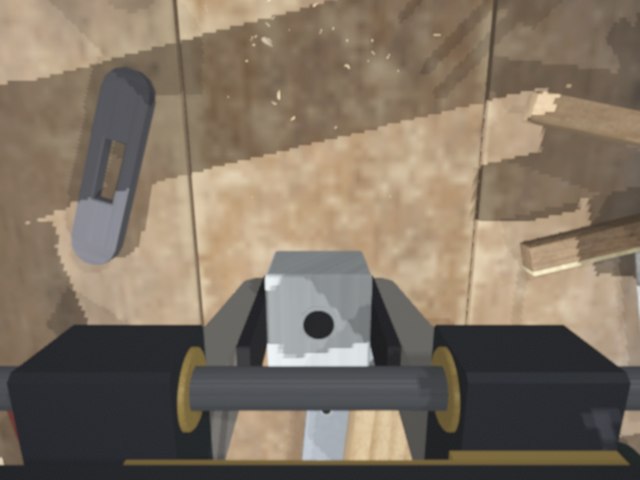

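Call:
{"fn": "servo_tool", "kwargs": {"plan": [[0, 0.008, 0.06, 0.2, 0, 0.02, 0.3], [0, 0.008, 0.062, 0.2, 0, 0.02, 0.3], [0, 0.008, 0.062, 0.2, 0, 0.02, 0.3], [0, 0.008, 0.062, 0.15, 0, 0.02, 0.3], [0, 0.008, 0.062, 0, 0, 0.02, 0.3], [0, 0.008, 0.05, 0, 0, 0, 0.3], [0, 0, 0, 0, 0, 0, 0.3], [0, 0, 0, 0, 0, 0, 0.3]]}}

```text
clock: 11.5
eef_pos: [0.5984, -0.0125, 0.2076]
eef_rot: [-0.475, -0.524, -0.475, 0.525]
wrist_force: [0.5, -0.2, -1.3]
width: 0.0397
```

```bash
python3 go.py 613.9 -7.8 60 -5.8;python3 wr.py w8
```

```text
t 11.50 tcp [598.4 -12.5 207.6] tipz 119.6 xax [-0.0013 -0.0012 -1.    ] yaw -5.67 w 39.7 F [ 0.5 -0.2 -1.3] j [-0.22  0.31  1.62 -0.    1.22 -0.12]
mm in tool axes [59.6 15.  -6.3] units [ 0.0794  0.02   -0.0084] n50 rows 1.2
turn units [0.018 0.011 0.01 ]
```

View pics/w8.png

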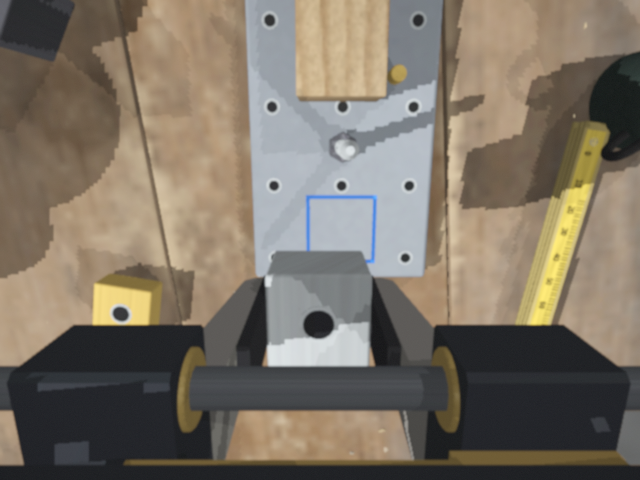

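Call:
{"fn": "servo_tool", "kwargs": {"plan": [[0.0, 0.02, -0.01, 0, 0, 0, 0.3], [0.04, 0, 0, 0, 0, 0, 0.3], [0.035, 0, 0, 0, 0, 0, 0.3], [0.02, 0, 0, 0, 0, 0, 0.3], [0, 0, 0, 0, 0, 0, 0.3]]}}

```text
clock: 12.05
eef_pos: [0.614, 0.0006, 0.1323]
eef_rot: [-0.476, -0.521, -0.477, 0.523]
wrist_force: [-0.7, -0.2, -2.9]
width: 0.0392
```

```bash
python3 go.py 614.2 -6 25 -5.8;python3 wr.py w9
```

```text
t 12.05 tcp [6.140e+02 6.000e-01 1.323e+02] tipz 44.3 xax [-2.4e-03 -4.0e-04 -1.0e+00] yaw -5.19 w 39.2 F [-0.7 -0.2 -2.9] j [-0.2   0.44  1.61 -0.    1.1  -0.1 ]
mm in tool axes [19.3  0.9  6.5] units [0.0258 0.0012 0.0087] n50 rows 0.4
turn units [0.089 0.005 0.02 ]
```

View pics/w9.png

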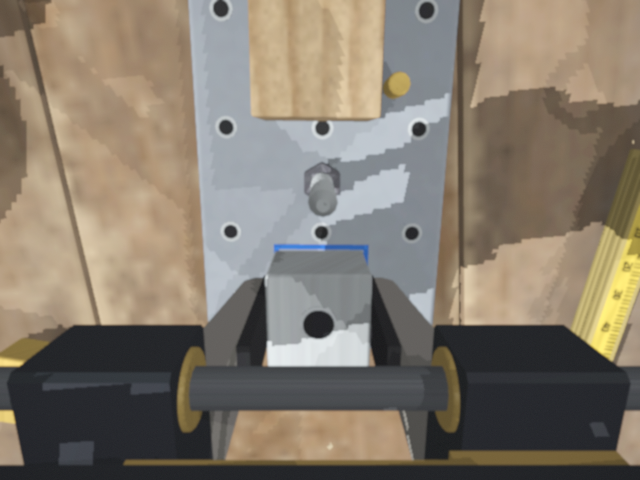

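Call:
{"fn": "servo_tool", "kwargs": {"plan": [[0.01, 0.001, 0.008, 0.08, 0, 0, 0.3], [0.01, 0, 0.0, 0, 0, 0, 0.3], [0.006, 0, 0, 0, 0, 0, 0.3], [0, 0, 0, 0, 0, 0, 0.3]]}}

```text
clock: 12.5
eef_pos: [0.617, -0.006, 0.1163]
eef_rot: [0.476, 0.525, 0.472, -0.523]
wrist_force: [0.4, -0.4, -2.7]
width: 0.0398
```

```bash
python3 go.py 614.2 -6 24 -5.8;python3 wr.py w10
```

```text
t 12.50 tcp [617.   -6.  116.3] tipz 28.3 xax [ 0.0055 -0.0019 -1.    ] yaw -5.75 w 39.8 F [ 0.4 -0.4 -2.7] j [-0.21  0.46  1.61 -0.    1.06 -0.1 ]
mm in tool axes [ 4.3 -2.8  0.2] units [ 0.0057 -0.0038  0.0003] n50 rows 0.1
turn units [ 0.007  0.011 -0.048]
```

View pics/w10.png

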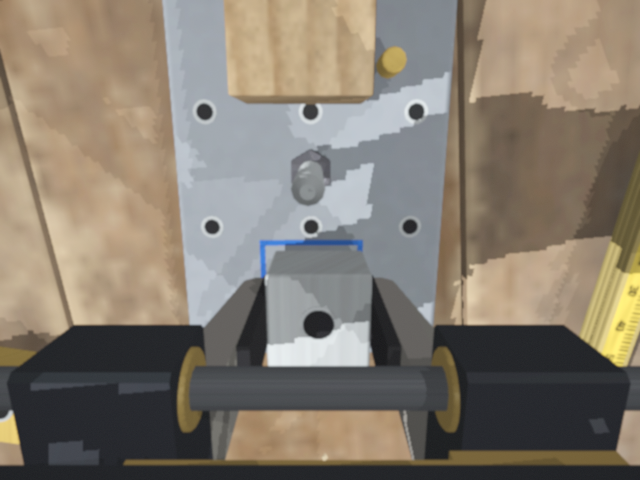

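Block is a touch right of the square; shift −y and lower.

Call:
{"fn": "servo_tool", "kwargs": {"plan": [[0.004, -0.005, 0, 0, 0, -0.06, 0.3], [0.003, -0.001, 0.0, 0, 0, -0.02, 0.3], [0, 0, 0, 0, 0, 0, 0.3]]}}

```text
clock: 12.85
eef_pos: [0.6131, -0.0058, 0.1122]
eef_rot: [-0.474, -0.524, -0.474, 0.525]
wrist_force: [0.3, -0.7, -2.1]
width: 0.0397
```

```bash
python3 go.py 614.2 -6 24 -5.8
```

```text
t 12.85 tcp [613.1  -5.8 112.2] tipz 24.2 xax [-0.0022 -0.0014 -1.    ] yaw -5.76 w 39.7 F [ 0.3 -0.7 -2.1] j [-0.21  0.47  1.62 -0.    1.06 -0.1 ]
mm in tool axes [0.2 1.1 0.1] units [0.0003 0.0015 0.0001] n50 rows 0.0
turn units [0.006 0.014 0.017]
```

Call:
{"fn": "servo_tool", "kwargs": {"plan": [[0.0005, 0, 0, 0, 0, 0, 0.65], [0, 0, 0, 0, 0, 0, 0.65], [0, 0, 0, 0, 0, 0, 0.65], [0, 0, 0, 0, 0, 0, 0.65]]}}

```text
clock: 13.25
eef_pos: [0.6145, -0.0061, 0.1137]
eef_rot: [-0.475, -0.524, -0.473, 0.525]
wrist_force: [0.5, -0.3, -0.4]
width: 0.0598
```

Call:
{"fn": "servo_tool", "kwargs": {"plan": [[-0.02, 0, 0, 0, 0, 0, 0.65], [-0.05, 0, 0, 0, 0, 0, 0.8], [-0.05, 0, 0, 0, 0, 0, 1], [-0.0, 0, 0, 0, 0, 0, 1], [-0.0, 0, 0, 0, 0, 0, 1]]}}

```text
clock: 13.75
eef_pos: [0.6145, -0.0058, 0.2105]
eef_rot: [0.476, 0.525, 0.473, -0.524]
wrist_force: [-0.1, 0.5, -0.0]
width: 0.0898
```

```bash
python3 go.py 434.4 310.7 100 -19.3; python3 wr.py w11
python3 - <<'E'
from obs import *
d=dict(np.load("w11.npz")); C=cloud(d,d["T_tool_cam"])*1000; W=cloud(d,d["T"]@d["T_tool_cam"])*1000
m=np.isfinite(W[...,0])&(abs(W[...,2]-50)<4); m[:,:220]=0;m[:,420:]=0;m[350:]=0
k,l,st,c=cv2.connectedComponentsWithStats(m.astype(np.uint8))
for i in range(1,k):
  if st[i,4]>300:
    p=W[l==i];print(st[i],np.round(p.mean(0),1),cv2.minAreaRect(p[:,:2].astype(np.float32)))
E
```

```text
t 13.75 tcp [614.5  -5.8 210.5] tipz 122.5 xax [ 0.0027 -0.0024 -1.    ] yaw -5.75 w 89.8 F [-0.1  0.5 -0. ] j [-0.21  0.34  1.57 -0.    1.23 -0.1 ]
mm in tool axes [  21.2 -211.  -297. ] units [ 0.0283 -0.2813 -0.3959] n50 rows 7.3
turn units [ 1.971  0.015 -0.027]
[  265     0    94   112 10162] [624.6 106.3  49. ] ((624.48974609375, 105.60456848144531), (56.67888641357422, 50.14189147949219), 84.3673324584961)
[ 282  220   66   63 4050] [615.1  -4.4  49.2] ((615.0057373046875, -4.993082046508789), (39.673622131347656, 40.10316467285156), 84.27963256835938)
```

View pics/w11.png

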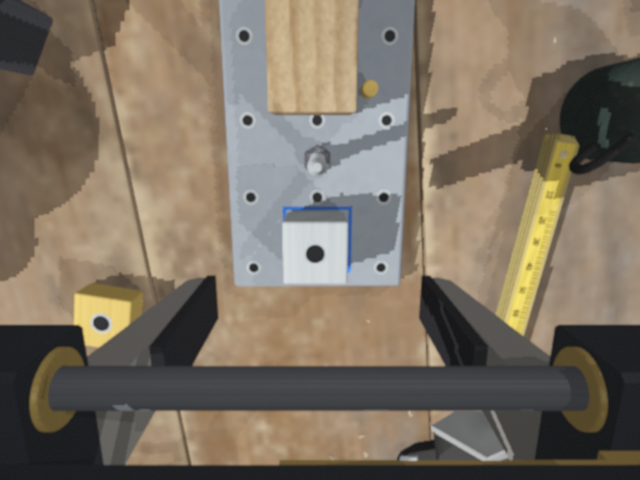

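Call:
{"fn": "servo_tool", "kwargs": {"plan": [[0, -0.036, -0.05, 0, 0, 0, 1], [0, -0.036, -0.05, 0, 0, 0, 1], [0, -0.036, -0.05, 0, 0, 0, 1], [0, -0.036, -0.05, 0, 0, 0, 1], [0, -0.036, -0.05, 0, 0, 0, 1], [0, -0.036, -0.05, 0, 0, 0, 1], [0, -0.036, -0.05, 0, 0, 0, 1], [0, -0.025, -0.035, 0.9, 0, 0, 1]]}}

```text
clock: 14.6
eef_pos: [0.4294, 0.3082, 0.2016]
eef_rot: [-0.442, -0.549, -0.442, 0.555]
wrist_force: [0.4, 0.3, 0.2]
width: 0.0923
```

Call:
{"fn": "servo_tool", "kwargs": {"plan": [[0.02, 0, 0, 0.9, 0, 0, 1], [0.01, 0, 0, 0, 0, 0, 1], [0, 0, 0, 0, 0, 0, 1], [0, 0, 0, 0, 0, 0, 1]]}}

```text
clock: 15.0
eef_pos: [0.4247, 0.3106, 0.1752]
eef_rot: [-0.413, -0.568, -0.414, 0.579]
wrist_force: [0.2, 0.0, 0.3]
width: 0.0917
```

```bash
python3 go.py 434.4 310.7 3 -19.3; python3 wr.py w12
python3 - <<'E'
from obs import *
d=dict(np.load("w12.npz")); C=cloud(d,d["T_tool_cam"])*1000; W=cloud(d,d["T"]@d["T_tool_cam"])*1000
m=np.isfinite(W[...,0])&(abs(W[...,2]-12)<4); m[:,:200]=0;m[:,420:]=0;m[350:]=0
k,l,st,c=cv2.connectedComponentsWithStats(m.astype(np.uint8))
for i in range(1,k):
  if st[i,4]>300:
    p=W[l==i];print(st[i],np.round(p.mean(0),1),cv2.minAreaRect(p[:,:2].astype(np.float32)),cv2.minAreaRect(C[l==i][:,1:].astype(np.float32)))
E
```

```text
t 15.00 tcp [424.7 310.6 175.2] tipz 87.2 xax [-0.0136 -0.0076 -0.9999] yaw -18.49 w 91.7 F [0.2 0.  0.3] j [ 0.4   0.18  1.84 -0.    1.14  0.73]
mm in tool axes [84.1 10.  -4.1] units [ 0.1121  0.0134 -0.0055] n50 rows 1.7
turn units [0.118 0.097 0.087]
[242   0  47  28 688] [440.2 446.4  11.7] ((439.9773254394531, 447.7418212890625), (12.410853385925293, 26.428823471069336), 58.1767692565918) ((-27.29361343383789, -136.7777557373047), (26.43205451965332, 12.416695594787598), 13.40665340423584)
[ 309  124   57  220 9378] [438.3 317.9  11.5] ((436.61798095703125, 312.951416015625), (139.11703491210938, 32.218326568603516), 70.8070068359375) ((12.243610382080078, -7.8657684326171875), (32.21021270751953, 139.1266326904297), 0.7197088003158569)
```

View pics/w12.png

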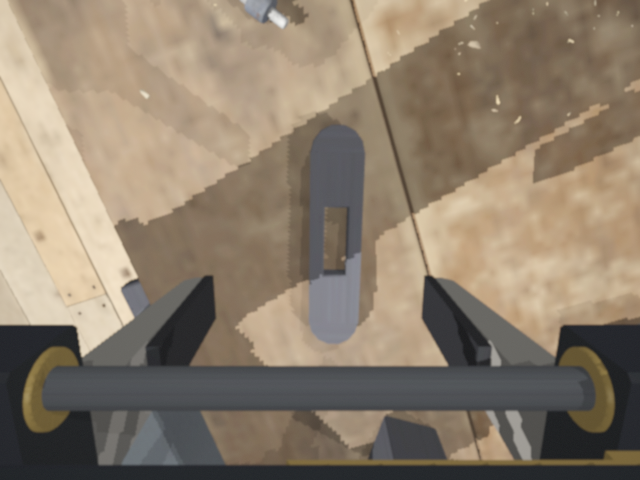

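Call:
{"fn": "servo_tool", "kwargs": {"plan": [[0.02, 0.0135, -0.007, 0.12, 0.1, 0.09, 1], [0.03, 0, 0, 0, 0, 0, 1], [0.03, 0, 0, 0, 0, 0, 1], [0.01, 0, 0, 0, 0, 0, 1], [0, 0, 0, 0, 0, 0, 1]]}}

```text
clock: 15.55
eef_pos: [0.4413, 0.3105, 0.1093]
eef_rot: [0.409, 0.58, 0.408, -0.574]
wrist_force: [-0.8, 0.4, -0.1]
width: 0.0918
```

```bash
python3 go.py 435 312 4 -19.2
```

```text
t 15.55 tcp [441.3 310.5 109.3] tipz 21.3 xax [ 0.0078  0.0031 -1.    ] yaw -19.43 w 91.8 F [-0.8  0.4 -0.1] j [ 0.39  0.3   1.84 -0.    0.99  0.73]
mm in tool axes [17.2 -6.5  0.7] units [ 0.023  -0.0087  0.001 ] n50 rows 0.4
turn units [-0.033 -0.046 -0.053]
```

Call:
{"fn": "servo_tool", "kwargs": {"plan": [[0.01, -0.009, 0.001, -0.03, -0.05, -0.06, 0.9], [0.01, 0, 0, 0, 0, 0, 0.7], [0.003, 0, 0, 0, 0, 0, 0.6], [0, 0, 0, 0, 0, 0, 0.6]]}}

```text
clock: 15.95
eef_pos: [0.436, 0.3126, 0.0936]
eef_rot: [0.41, 0.577, 0.409, -0.575]
wrist_force: [-0.1, 1.1, 0.1]
width: 0.0618
```

```bash
python3 go.py 435 312 4 -19.2
```

```text
t 15.95 tcp [436.  312.6  93.6] tipz 5.6 xax [ 0.0025  0.0013 -1.    ] yaw -19.20 w 61.8 F [-0.1  1.1  0.1] j [0.4  0.33 1.85 0.   0.96 0.73]
mm in tool axes [ 1.6 -0.8  0.9] units [ 0.0021 -0.001   0.0011] n50 rows 0.0
turn units [ 0.    -0.017 -0.016]
```

Call:
{"fn": "servo_tool", "kwargs": {"plan": [[0.003, -0.001, 0.0, 0, -0.02, -0.02, 0.3], [0.001, 0, 0, 0, 0, 0, 0.2], [0, 0, 0, 0, 0, 0, 0.2], [0, 0, 0, 0, 0, 0, 0.2], [0, 0, 0, 0, 0, 0, 0.2], [0, 0, 0, 0, 0, 0, 0.2], [0, 0, 0, 0, 0, 0, 0.2]], "force": 40}}

```text
clock: 16.65
eef_pos: [0.4357, 0.3132, 0.0912]
eef_rot: [0.41, 0.577, 0.41, -0.576]
wrist_force: [0.6, 0.0, -0.7]
width: 0.0317
```

```bash
python3 go.py 619.5 46.9 125 -5.8
```

```text
t 16.65 tcp [435.7 313.2  91.2] tipz 3.2 xax [ 5.e-04  4.e-04 -1.e+00] yaw -19.18 w 31.7 F [ 0.6  0.  -0.7] j [0.4  0.33 1.85 0.   0.96 0.73]
mm in tool axes [-121.8  261.2  191.1] units [-0.1624  0.3482  0.2548] n50 rows 6.9
turn units [-1.946 -0.004 -0.004]
```

Call:
{"fn": "servo_tool", "kwargs": {"plan": [[-0.03, 0, 0, 0, 0, 0, 0.2], [-0.05, 0, 0, 0, 0, 0, 0.2], [-0.05, 0, 0, 0, 0, 0, 0.2], [-0.05, 0, 0, 0, 0, 0, 0.2], [0, 0, 0, 0, 0, 0, 0.2]]}}

```text
clock: 17.15
eef_pos: [0.4333, 0.312, 0.2271]
eef_rot: [-0.409, -0.573, -0.41, 0.579]
wrist_force: [1.3, 0.7, -2.8]
width: 0.0313
```

```bash
python3 go.py 619.5 46.9 125 -5.8; python3 wr.py w13
```

```text
t 17.15 tcp [433.3 312.  227.1] tipz 139.1 xax [-0.0078 -0.0033 -1.    ] yaw -19.19 w 31.3 F [ 1.3  0.7 -2.8] j [0.4  0.13 1.79 0.   1.24 0.73]
mm in tool axes [ 13.5 263.1 189. ] units [0.018  0.3508 0.2521] n50 rows 6.5
turn units [-1.948  0.041  0.058]
```

View pics/w13.png

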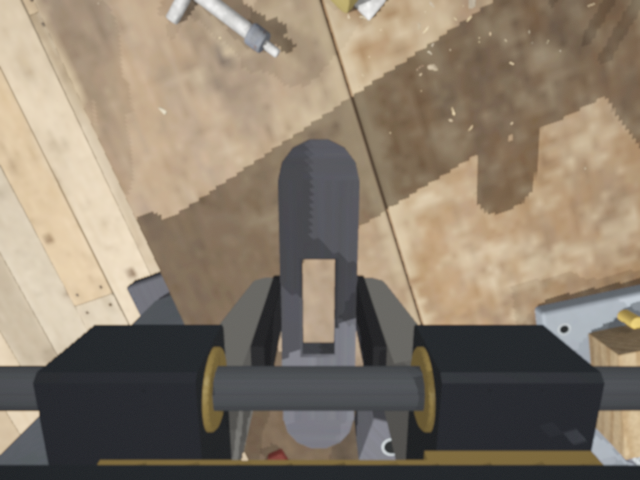

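Run:
```python
from obs import *
d=dict(np.load("w13.npz")); C=cloud(d,d["T_tool_cam"])*1000
m=np.isfinite(C[...,0])&(abs(C[...,0]-79)<7); m[:,:278]=0;m[:,360:]=0;m[365:]=0
m=cv2.morphologyEx(m.astype(np.uint8),cv2.MORPH_OPEN,np.ones((3,3)))
p=C[m>0];print(np.median(p[:,0]),p[:,1:].min(0),p[:,1:].max(0))
a=p[p[:,2]<-40]; pol=np.polyfit(a[:,2],a[:,1],1)
for z0 in range(-65,-25,8):
    q=p[(p[:,2]>z0)&(p[:,2]<z0+8)]; print(z0,np.percentile(q[:,1],[0.5,99.5]),q[:,1].min()+q[:,1].max(), np.median(q[:,0]))
# slot upper edge: at column 319
for u in (312,319,326):
    col=[(v,round(C[v,u,0],1),round(C[v,u,2],1)) for v in list(range(252,264))+list(range(338,362,2))]; print(u,col)
for f,box in (("w11",(140,180,295,335)),("w8",(125,170,325,365))):
    d=dict(np.load(f+".npz")); C=cloud(d,d["T_tool_cam"])*1000;W=cloud(d,d["T"]@d["T_tool_cam"])*1000
    a,b,c,e=box; w=W[a:b,c:e]; s=w[...,2]
    for lo,hi in ((80,90),(60,75),(30,60)):
        k=(s>lo)&(s<hi); print(f,lo,k.sum(),np.round(np.nanmean(w[k],0),1),np.round(np.nanmin(w[k],0),1),np.round(np.nanmax(w[k],0),1))
```

```text
79.71534063259695 [-15.64976794 -69.34820741] [18.96494213 26.80409904]
-65 [-12.95751791  16.13626177] 3.1741251774305113 79.96057398646417
-57 [-14.18491601  17.39223626] 3.163108006985224 79.76986518031367
-49 [-14.29521743  17.44463208] 3.226881687422841 79.68186421751342
-41 [-14.17603981  17.3830837 ] 3.244533570407361 79.64421972617372
-33 [-14.29644896  17.5120194 ] 3.1143805110716833 79.64376000072588
312 [(252, np.float64(79.8), np.float64(-24.7)), (253, np.float64(80.9), np.float64(-24.0)), (254, np.float64(79.1), np.float64(-24.1)), (255, np.float64(80.1), np.float64(-23.3)), (256, np.float64(79.7), np.float64(-23.0)), (257, np.float64(79.2), np.float64(-22.8)), (258, np.float64(80.7), np.float64(-21.9)), (259, np.float64(227.1), np.float64(22.4)), (260, np.float64(227.7), np.float64(23.4)), (261, np.float64(227.6), np.float64(24.2)), (262, np.float64(226.9), np.float64(24.8)), (263, np.float64(228.2), np.float64(26.1)), (338, np.float64(227.5), np.float64(90.5)), (340, np.float64(228.1), np.float64(92.6)), (342, np.float64(91.2), np.float64(21.7)), (344, np.float64(89.3)
[... 2180 characters left out ...]
(85.4), np.float64(21.5)), (350, np.float64(83.5), np.float64(21.5)), (352, np.float64(81.9), np.float64(21.6)), (354, np.float64(80.8), np.float64(21.9)), (356, np.float64(80.4), np.float64(22.6)), (358, np.float64(78.8), np.float64(22.7)), (360, np.float64(80.4), np.float64(24.6))]
w11 80 258 [621.7  49.3  84. ] [617.   44.4  80.1] [626.2  53.9  88.1]
w11 60 17 [622.1  53.3  67.5] [618.1  51.7  61.7] [625.7  54.   74.9]
w11 30 25 [622.1  53.3  46.3] [617.8  51.3  31.7] [626.  54.  60.]
w8 80 269 [621.4  49.2  84. ] [617.1  44.9  80. ] [626.   53.7  87.7]
w8 60 23 [618.5  51.6  67.8] [616.8  47.2  60.4] [622.   54.1  74.3]
w8 30 33 [618.1  51.2  47.4] [616.8  47.4  32.4] [621.7  54.   59.7]
```

Call:
{"fn": "servo_tool", "kwargs": {"plan": [[0, 0.045, 0.032, 0, 0.02, 0.02, 0.2], [0, 0.051, 0.036, 0, 0.02, 0.02, 0.2], [0, 0.051, 0.036, 0, 0, 0, 0.2], [0, 0.051, 0.036, 0, 0, 0, 0.2], [0, 0.051, 0.036, 0, 0, 0, 0.2], [0, 0.05, 0.036, 0, 0, 0, 0.2], [0, 0.04, 0.028, 0, 0, 0, 0.2], [0, 0.0, 0.0, -0.7, 0, 0, 0.2]]}}

```text
clock: 18.0
eef_pos: [0.609, 0.0481, 0.1995]
eef_rot: [-0.428, -0.546, -0.442, 0.568]
wrist_force: [-0.7, 0.6, -3.1]
width: 0.0316
```

Call:
{"fn": "servo_tool", "kwargs": {"plan": [[0, 0, 0, -0.7, 0, 0, 0.2], [0, 0, 0, -0.5, 0, 0, 0.2], [0, 0, 0, 0, 0, 0, 0.2], [0, 0, 0, 0, 0, 0, 0.2]]}}

```text
clock: 18.4
eef_pos: [0.6041, 0.0461, 0.187]
eef_rot: [-0.461, -0.509, -0.488, 0.539]
wrist_force: [-1.2, -0.1, -2.5]
width: 0.0312
```

```bash
python3 go.py 620 49.2 100 -5.8
```

```text
t 18.40 tcp [604.1  46.1 187. ] tipz 99.1 xax [-5.690e-02 -9.000e-04 -9.984e-01] yaw -5.71 w 31.2 F [-1.2 -0.1 -2.5] j [-0.12  0.38  1.57 -0.01  1.25 -0.02]
mm in tool axes [-1.9 15.4 -4.6] units [-0.0026  0.0206 -0.0062] n50 rows 0.3
turn units [0.015 0.055 0.471]
```

Call:
{"fn": "servo_tool", "kwargs": {"plan": [[-0.02, 0, 0, 0, 0.03, 0.25, 0.2], [-0.02, 0.02, -0.006, 0, 0.03, 0.22, 0.2], [0, 0, 0, 0, 0, 0, 0.2], [0, 0, 0, 0, 0, 0, 0.2]]}}

```text
clock: 18.8
eef_pos: [0.6176, 0.0501, 0.211]
eef_rot: [-0.471, -0.523, -0.476, 0.527]
wrist_force: [-1.4, 0.5, -3.0]
width: 0.0315
```

```bash
python3 go.py 620 49.2 100 -5.8; python3 wr.py w14
```

```text
t 18.80 tcp [617.6  50.1 211. ] tipz 123.1 xax [-0.0095  0.0017 -1.    ] yaw -5.90 w 31.5 F [-1.4  0.5 -3. ] j [-0.11  0.36  1.55  0.    1.25 -0.01]
mm in tool axes [23.   2.7  0.7] units [0.0307 0.0036 0.0009] n50 rows 0.5
turn units [-0.015 -0.006  0.08 ]
```

View pics/w14.png

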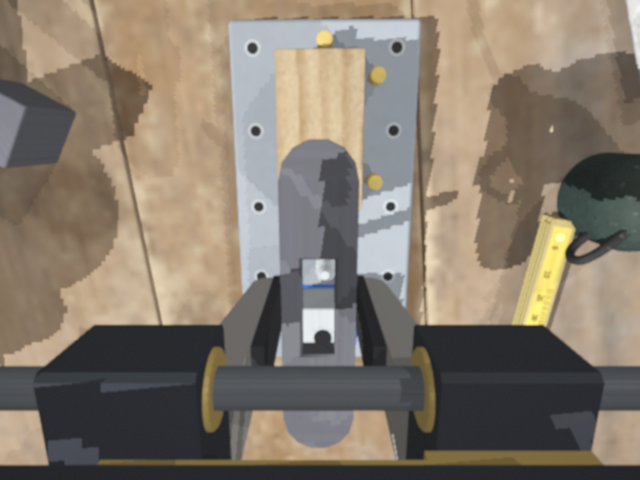

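Call:
{"fn": "servo_tool", "kwargs": {"plan": [[0.012, 0.002, 0, 0, 0, 0.06, 0.2], [0.015, 0, 0, 0, 0, 0.02, 0.2], [0.005, 0, 0, 0, 0, 0, 0.2], [0, 0, 0, 0, 0, 0, 0.2]]}}

```text
clock: 19.25
eef_pos: [0.6167, 0.0501, 0.1815]
eef_rot: [-0.472, -0.524, -0.475, 0.526]
wrist_force: [-0.0, 1.0, -3.0]
width: 0.0314
```

```bash
python3 go.py 620 49.2 100 -5.8; python3 wr.py w15
python3 - <<'E'
from obs import *
d=dict(np.load("w15.npz")); C=cloud(d,d["T_tool_cam"])*1000;W=cloud(d,d["T"]@d["T_tool_cam"])*1000
k=(W[...,2]>78)&(W[...,2]<88.5); k[:,:300]=0;k[:,340:]=0;k[:255]=0;k[345:]=0
p=C[k]; print(k.sum(),np.mean(p,0),p.min(0),p.max(0))
E
```

```text
t 19.25 tcp [616.7  50.1 181.5] tipz 93.5 xax [-0.0054  0.0011 -1.    ] yaw -5.93 w 31.4 F [-0.  1. -3.] j [-0.11  0.39  1.57  0.    1.19 -0.01]
mm in tool axes [-6.5  3.4  0.5] units [-0.0087  0.0045  0.0007] n50 rows 0.1
turn units [-0.02  -0.005  0.045]
313 [98.09495793  5.29051381 -1.11220647] [93.97327049  0.83448194 -4.49917279] [103.44239138   9.33675352   4.57831031]
```

View pics/w15.png

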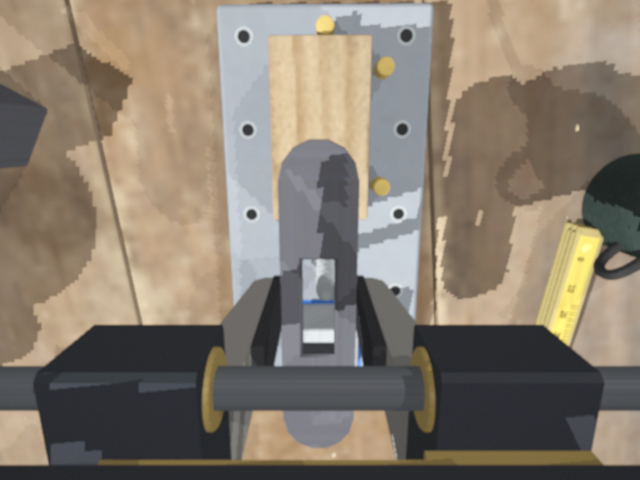

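Call:
{"fn": "servo_tool", "kwargs": {"plan": [[0, 0.0048, 0, 0, 0, 0.05, 0.2], [0, 0, 0, 0, 0, 0, 0.2], [0, 0, 0, 0, 0, 0, 0.2]]}}

```text
clock: 19.6
eef_pos: [0.6209, 0.0496, 0.1821]
eef_rot: [0.474, 0.526, 0.473, -0.525]
wrist_force: [-0.4, 0.0, -2.1]
width: 0.0312
```

```bash
python3 go.py 620 49.2 85 -5.8
```

```text
t 19.60 tcp [620.9  49.6 182.1] tipz 94.1 xax [ 2.e-03  3.e-04 -1.e+00] yaw -5.94 w 31.2 F [-0.4  0.  -2.1] j [-0.11  0.39  1.56  0.    1.19 -0.01]
mm in tool axes [ 9.1 -0.9  0.5] units [ 0.0122 -0.0012  0.0007] n50 rows 0.2
turn units [-0.02  -0.005 -0.017]
```

Call:
{"fn": "servo_tool", "kwargs": {"plan": [[0.012, -0.001, 0, 0, 0, -0.02, 0.2], [0.012, 0, 0, 0, 0, 0, 0.2], [0, 0, 0, 0, 0, 0, 0.2]]}}

```text
clock: 19.9
eef_pos: [0.6205, 0.0496, 0.1633]
eef_rot: [0.473, 0.525, 0.473, -0.525]
wrist_force: [-1.4, 0.4, -3.1]
width: 0.0317
```

```bash
python3 go.py 620 49.2 54 -5.8
```

```text
t 19.90 tcp [620.5  49.6 163.3] tipz 75.3 xax [ 6.e-04  4.e-04 -1.e+00] yaw -5.94 w 31.7 F [-1.4  0.4 -3.1] j [-0.11  0.41  1.57  0.    1.15 -0.01]
mm in tool axes [21.3 -0.4  0.5] units [ 0.0283 -0.0006  0.0007] n50 rows 0.4
turn units [-0.02  -0.004 -0.005]
```

Strap is over the stud (bottom ≈72 mm), no contact force.

Call:
{"fn": "servo_tool", "kwargs": {"plan": [[0.012, -0.0005, 0, 0, 0, 0, 0.2], [0.012, 0, 0, 0, 0, 0, 0.2], [0, 0, 0, 0, 0, 0, 0.2]]}}

```text
clock: 20.2
eef_pos: [0.6197, 0.0498, 0.143]
eef_rot: [-0.473, -0.525, -0.474, 0.525]
wrist_force: [-0.6, -0.3, -3.4]
width: 0.0314
```

```bash
python3 go.py 620 49.2 53.5 -5.8
```

```text
t 20.20 tcp [619.7  49.8 143. ] tipz 55.0 xax [-6.e-04  6.e-04 -1.e+00] yaw -5.94 w 31.4 F [-0.6 -0.3 -3.4] j [-0.11  0.44  1.58  0.    1.12 -0.01]
mm in tool axes [1.5 0.4 0.5] units [0.0019 0.0005 0.0007] n50 rows 0.0
turn units [-0.021 -0.005  0.005]
```

Call:
{"fn": "servo_tool", "kwargs": {"plan": [[0.002, 0, 0, 0, 0, 0, 0.2], [0.0, 0, 0, 0, 0, 0, 0.2], [0, 0, 0, 0, 0, 0, 0.2]]}}

```text
clock: 20.5
eef_pos: [0.6199, 0.0498, 0.1414]
eef_rot: [0.473, 0.525, 0.474, -0.525]
wrist_force: [0.1, -0.5, -2.1]
width: 0.0316
```

```bash
python3 go.py 620 49.2 53.5 -5.8
```

```text
t 20.50 tcp [619.9  49.8 141.4] tipz 53.4 xax [-2.e-04  6.e-04 -1.e+00] yaw -5.94 w 31.6 F [ 0.1 -0.5 -2.1] j [-0.11  0.44  1.58  0.    1.12 -0.01]
mm in tool axes [-0.1  0.2  0.5] units [-0.0002  0.0002  0.0007] n50 rows 0.0
turn units [-0.02  -0.004  0.002]
```

Call:
{"fn": "servo_tool", "kwargs": {"plan": [[0.0, 0, 0, 0, 0, 0, 0.5], [0, 0, 0, 0, 0, 0, 0.55], [0, 0, 0, 0, 0, 0, 0.55], [0, 0, 0, 0, 0, 0, 0.55]]}}

```text
clock: 20.9
eef_pos: [0.6216, 0.0495, 0.144]
eef_rot: [0.475, 0.526, 0.472, -0.524]
wrist_force: [0.1, -0.5, -0.3]
width: 0.0505
```

Call:
{"fn": "servo_tool", "kwargs": {"plan": [[-0.02, 0, 0, 0, 0, 0, 0.6], [-0.05, 0, 0, 0, 0, 0, 0.7], [-0.05, 0, 0, 0, 0, 0, 0.7], [-0.0, 0, 0, 0, 0, 0, 0.7], [-0.0, 0, 0, 0, 0, 0, 0.7]]}}

```text
clock: 21.4
eef_pos: [0.6212, 0.0496, 0.2411]
eef_rot: [0.475, 0.527, 0.472, -0.524]
wrist_force: [-0.4, 0.0, -0.6]
width: 0.0641
```

```bash
python3 go.py 424.3 -335 60 -5.8; python3 wr.py w16;  python3 - <<'E'
from obs import *
d=dict(np.load("w16.npz")); C=cloud(d,d["T_tool_cam"])*1000;W=cloud(d,d["T"]@d["T_tool_cam"])*1000
k=np.isfinite(W[...,2])&(W[...,2]>57)&(W[...,2]<66); k[:,:240]=0;k[:,390:]=0;k[355:]=0
n,l,st,c=cv2.connectedComponentsWithStats(k.astype(np.uint8));i=1+np.argmax(st[1:,4]);p=W[l==i]
print(st[i],cv2.minAreaRect(p[:,:2].astype(np.float32)))
A=np.c_[p[:,:2],np.ones(len(p))];print("plane",np.linalg.lstsq(A,p[:,2],rcond=None)[0],np.median(p[:,2]))
k=(W[...,2]>75)&(W[...,2]<88.5);k[:,:280]=0;k[:,360:]=0;k[355:]=0;print(k.sum(),W[k].mean(0),W[k].max(0),W[k].min(0))
E
```

```text
t 21.40 tcp [621.2  49.6 241.1] tipz 153.1 xax [ 6.2e-03 -1.0e-04 -1.0e+00] yaw -5.93 w 64.1 F [-0.4  0.  -0.6] j [-0.11  0.33  1.52  0.    1.29 -0.01]
mm in tool axes [  91.9 -156.7  403. ] units [ 0.1225 -0.2089  0.5373] n50 rows 8.8
turn units [-0.02  -0.004 -0.051]
[ 289  138   52  205 8148] ((621.94091796875, 49.253536224365234), (139.03292846679688, 32.05122375488281), 84.12158966064453)
plane [ 2.42594986e-03 -2.12270541e-03  5.96942552e+01] 61.109786929358066
216 [621.93512737  50.48014002  82.65363884] [626.57366336  54.36399559  87.58174194] [617.07085221  44.97521844  75.05085056]
```

View pics/w16.png

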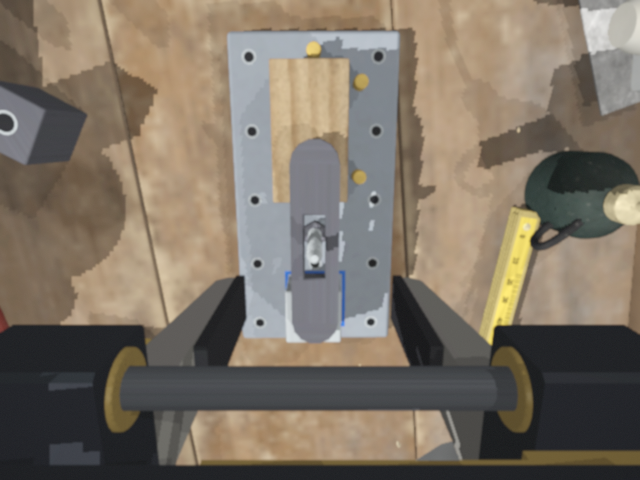

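Call:
{"fn": "servo_tool", "kwargs": {"plan": [[0, -0.042, 0.045, 0, 0, -0.03, 0.7], [0, -0.042, 0.048, 0, 0, -0.02, 0.7], [0, -0.042, 0.048, 0, 0, 0, 0.7], [0, -0.042, 0.048, 0, 0, 0, 0.7], [0, -0.04, 0.048, 0, 0, 0, 0.7], [0, 0, 0.065, 0, 0, 0, 0.7], [0, 0, 0.065, 0, 0, 0, 0.7], [0, 0, 0.06, 0, 0, 0, 0.7]]}}

```text
clock: 22.25
eef_pos: [0.4229, -0.2546, 0.23]
eef_rot: [-0.471, -0.522, -0.481, 0.524]
wrist_force: [0.8, -0.5, 0.3]
width: 0.0644
```

```bash
python3 go.py 424.3 -335 100 -5.8
```

```text
t 22.25 tcp [ 422.9 -254.6  230. ] tipz 142.0 xax [-0.0124  0.0095 -0.9999] yaw -5.37 w 64.4 F [ 0.8 -0.5  0.3] j [-0.79  0.03  1.89 -0.    1.24 -0.69]
mm in tool axes [41.2  9.5 80.3] units [0.0549 0.0126 0.107 ] n50 rows 1.8
turn units [ 0.063 -0.069  0.11 ]
```

Call:
{"fn": "servo_tool", "kwargs": {"plan": [[0, 0.006, 0.055, 0.03, -0.03, 0.05, 0.7], [0.02, 0.006, 0.05, 0.03, -0.03, 0.05, 0.7], [0.03, 0, 0, 0, 0, 0, 0.7], [0, 0, 0, 0, 0, 0, 0.7], [0, 0, 0, 0, 0, 0, 0.7]]}}

```text
clock: 22.75
eef_pos: [0.4201, -0.3414, 0.1869]
eef_rot: [-0.469, -0.526, -0.474, 0.527]
wrist_force: [-0.0, -0.2, 0.2]
width: 0.064
```

```bash
cat > rnd.py <<'E'
# round object: python3 rnd.py file topz_mm -> centre in tool cam & world frames
from obs import *
f,h=sys.argv[1],float(sys.argv[2]); col=sys.argv[3]
d=dict(np.load(f+".npz")); C=cloud(d,d["T_tool_cam"])*1000; W=cloud(d,d["T"]@d["T_tool_cam"])*1000
hsv=cv2.cvtColor(d["img"],cv2.COLOR_RGB2HSV).astype(int)
cm=((hsv[...,0]>18)&(hsv[...,0]<32)&(hsv[...,1]>130)) if col=="y" else (((hsv[...,0]<6)|(hsv[...,0]>174))&(hsv[...,1]>150))
m=cm&np.isfinite(W[...,2])&(abs(W[...,2]-h)<3)
n,l,st,c=cv2.connectedComponentsWithStats(m.astype(np.uint8))
for i in range(1,n):
  if st[i,4]>150:
    for nm,Q in (("tool",C[l==i][:,1:]),("world",W[l==i][:,:2])):
        (cx,cy),rr=cv2.minEnclosingCircle(Q.astype(np.float32)); print(st[i],nm,np.round([cx,cy,rr],2))
    print(" z",np.median(W[l==i][:,2])," depth x",np.median(C[l==i][:,0]))
E
python3 go.py 424.3 -335 50 -5.8; python3 wr.py w17; python3 rnd.py w17 7 y; python3 rnd.py w17 26 r
```

```text
t 22.75 tcp [ 420.1 -341.4  186.9] tipz 98.9 xax [-0.0048  0.0047 -1.    ] yaw -6.28 w 64.0 F [-0.  -0.2  0.2] j [-0.91  0.2   1.8  -0.    1.16 -0.8 ]
mm in tool axes [48.9  3.7 -6.6] units [ 0.0652  0.005  -0.0088] n50 rows 1.0
turn units [-0.07  -0.034  0.044]
[ 462  141   63   63 2504] tool [104.17 -50.02  18.57]
[ 462  141   63   63 2504] world [ 528.35 -302.28   18.57]
 z 25.112475725899237  depth x 161.42031537996888
```

View pics/w17.png

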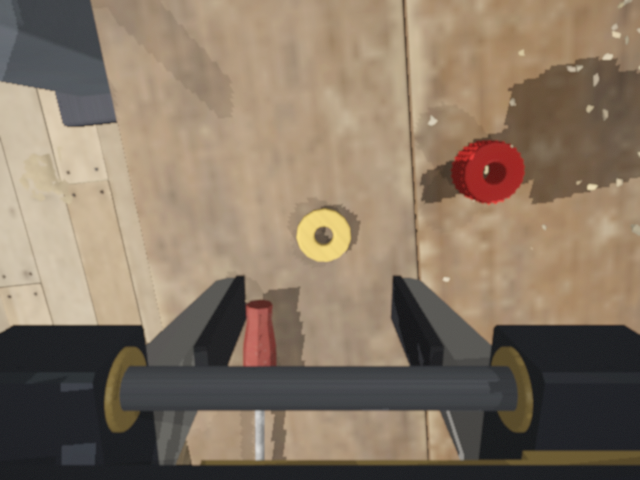

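```bash
sed -i 's/\[...,1\]>130/[...,1]>90/' rnd.py; sed -i 's/hsv\[...,0\]>18/hsv[...,0]>15/' rnd.py; python3 rnd.py w17 7 y; python3 -c "
from h import *
d=np.load('w17.npz');print(cv2.cvtColor(d['img'],cv2.COLOR_RGB2HSV)[[225,250,235],[310,330,340]])"
```

```text
[ 297  208   54   53 1928] tool [ 5.38 -7.49 17.84]
[ 297  208   54   53 1928] world [ 425.41 -333.67   17.84]
 z 6.486103437916946  depth x 180.40209645772836
[[ 23 118 238]
 [ 23 117 241]
 [ 23 118 233]]
```

Call:
{"fn": "servo_tool", "kwargs": {"plan": [[0.03, 0.005, -0.008, -0.07, -0.03, 0.04, 0.7], [0.04, 0, 0, 0, 0, 0, 0.7], [0.02, 0, 0, 0, 0, 0, 0.7], [0, 0, 0, 0, 0, 0, 0.7], [0, 0, 0, 0, 0, 0, 0.7]]}}

```text
clock: 23.3
eef_pos: [0.4276, -0.3332, 0.1229]
eef_rot: [0.478, 0.523, 0.474, -0.523]
wrist_force: [0.1, 0.0, -0.5]
width: 0.0641
```

```bash
python3 go.py 424.0 -334.8 2 -5.8; python3 wr.py w18; python3 rnd.py w18 7 y
```

```text
t 23.30 tcp [ 427.6 -333.2  122.9] tipz 34.9 xax [ 0.0043 -0.0046 -1.    ] yaw -5.42 w 64.1 F [ 0.1  0.  -0.5] j [-0.89  0.29  1.83  0.    1.02 -0.79]
mm in tool axes [32.9 -3.6  1.8] units [ 0.0439 -0.0048  0.0024] n50 rows 0.7
turn units [ 0.056  0.035 -0.039]
[ 275  244   69   67 3111] tool [-2.55 -0.05 18.01]
[ 275  244   69   67 3111] world [ 425.56 -333.47   18.02]
 z 6.515675160669282  depth x 116.42083364976955
```

View pics/w18.png

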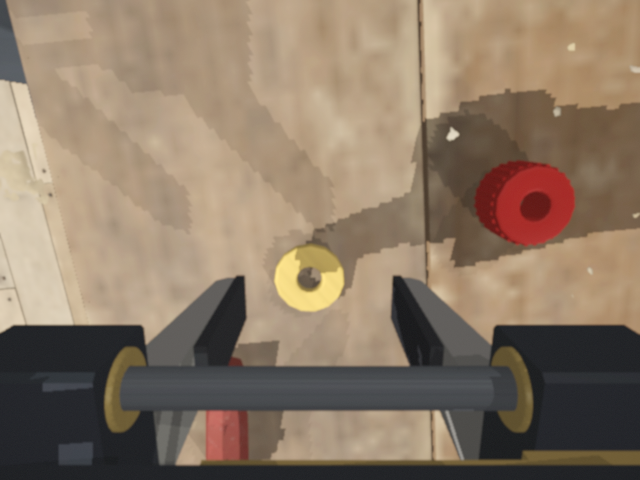

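Call:
{"fn": "servo_tool", "kwargs": {"plan": [[0.015, -0.0055, 0.001, 0.05, 0.03, -0.04, 0.7], [0.015, 0, 0, 0, 0, 0, 0.7], [0.01, 0, 0, 0, 0, 0, 0.65], [0, 0, 0, 0, 0, 0, 0.6], [0, 0, 0, 0, 0, 0, 0.6]]}}

```text
clock: 23.85
eef_pos: [0.4242, -0.3349, 0.0933]
eef_rot: [-0.476, -0.524, -0.473, 0.525]
wrist_force: [-0.3, -0.6, -0.1]
width: 0.0552
```

```bash
python3 go.py 424.0 -334.3 1.5 -5.8
```

```text
t 23.85 tcp [ 424.2 -334.9   93.3] tipz 5.3 xax [ 0.0025 -0.004  -1.    ] yaw -5.77 w 55.2 F [-0.3 -0.6 -0.1] j [-0.89  0.33  1.84 -0.    0.96 -0.79]
mm in tool axes [ 3.8 -0.3 -0.5] units [ 0.0051 -0.0004 -0.0007] n50 rows 0.1
turn units [ 0.004  0.031 -0.024]
```

Call:
{"fn": "servo_tool", "kwargs": {"plan": [[0.004, 0, -0.0005, 0, 0.03, -0.02, 0.5], [0.001, 0, 0, 0, 0, 0, 0.5], [0, 0, 0, 0, 0, 0, 0.5]]}}

```text
clock: 24.15
eef_pos: [0.4245, -0.3348, 0.0896]
eef_rot: [0.474, 0.525, 0.474, -0.524]
wrist_force: [0.1, 0.5, 0.1]
width: 0.0459
```

```bash
python3 go.py 424.0 -334.3 1.5 -5.8
```

```text
t 24.15 tcp [ 424.5 -334.8   89.6] tipz 1.6 xax [ 8.e-04 -4.e-04 -1.e+00] yaw -5.78 w 45.9 F [0.1 0.5 0.1] j [-0.89  0.34  1.84  0.    0.96 -0.79]
mm in tool axes [ 0.1 -0.5 -0.4] units [ 0.0002 -0.0007 -0.0006] n50 rows 0.0
turn units [ 0.003  0.003 -0.007]
```

Call:
{"fn": "servo_tool", "kwargs": {"plan": [[0, 0, 0, 0, 0, 0, 0.3], [0, 0, 0, 0, 0, 0, 0.3], [0, 0, 0, 0, 0, 0, 0.3], [0, 0, 0, 0, 0, 0, 0.3], [0, 0, 0, 0, 0, 0, 0.3]], "force": 25}}

```text
clock: 24.65
eef_pos: [0.4247, -0.3349, 0.09]
eef_rot: [0.475, 0.525, 0.474, -0.524]
wrist_force: [-0.2, -0.1, 0.5]
width: 0.0339
```

Call:
{"fn": "servo_tool", "kwargs": {"plan": [[-0.02, 0, 0, 0, 0, 0, 0.3], [-0.04, 0, 0, 0, 0, 0, 0.3], [-0.05, 0, 0, 0, 0, 0, 0.3], [-0.05, 0, 0, 0, 0, 0, 0.3], [0, 0, 0, 0, 0, 0, 0.3], [0, 0, 0, 0, 0, 0, 0.3]]}}

```text
clock: 25.25
eef_pos: [0.4243, -0.3345, 0.2186]
eef_rot: [0.475, 0.525, 0.473, -0.524]
wrist_force: [0.5, 0.4, -1.6]
width: 0.0341
```

```bash
python3 go.py 620.1 49.1 130 -5.8; python3 wr.py w19
```

```text
t 25.25 tcp [ 424.3 -334.5  218.6] tipz 130.6 xax [ 0.0017 -0.0015 -1.    ] yaw -5.77 w 34.1 F [ 0.5  0.4 -1.6] j [-0.89  0.15  1.78  0.    1.21 -0.79]
mm in tool axes [ 4.000e-01  1.563e+02 -4.013e+02] units [ 5.000e-04  2.083e-01 -5.351e-01] n50 rows 8.6
turn units [ 0.004  0.011 -0.016]
```

View pics/w19.png

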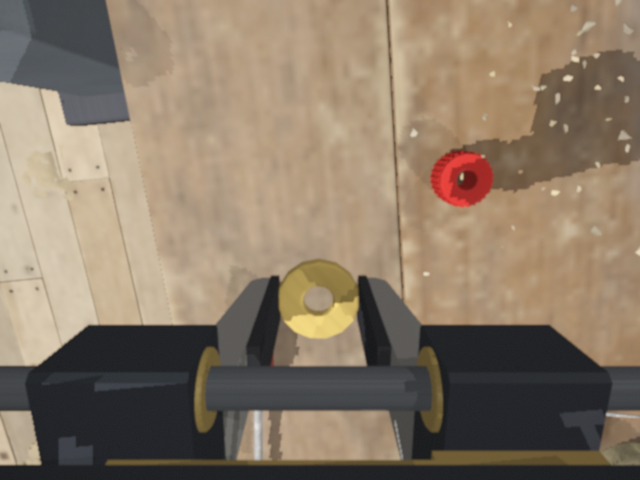

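Run:
```python
from obs import *
d=dict(np.load("w19.npz")); C=cloud(d,d["T_tool_cam"])*1000
hsv=cv2.cvtColor(d["img"],cv2.COLOR_RGB2HSV).astype(int)
m=np.isfinite(C[...,0])&(abs(C[...,0]-82)<8)&(hsv[...,1]>90)&(hsv[...,0]>14)&(hsv[...,0]<34); m[:250]=0;m[345:]=0;m[:,:270]=0;m[:,370:]=0
p=C[m]; print(m.sum(),np.median(p[:,0]),p.min(0),p.max(0),cv2.minEnclosingCircle(p[:,1:].astype(np.float32)))
A=np.c_[p[:,1:],np.ones(len(p))];print("plane tilt",np.linalg.lstsq(A,p[:,0],rcond=None)[0])
# hole
h=np.isfinite(C[...,0])&(C[...,0]>120); h[:285]=0;h[315:]=0;h[:,:300]=0;h[:,338:]=0
v,u=np.nonzero(h); print("hole px",u.mean(),v.mean(),u.min(),u.max(),v.min(),v.max())
# ring pixel hole boundary at top plane: 
hole=~m; hole[:280]=0;hole[320:]=0;hole[:,:295]=0;hole[:,342:]=0
v,u=np.nonzero(hole);print(u.min(),u.max(),v.min(),v.max(),u.mean(),v.mean())
```

```text
4478 83.33958714673682 [ 77.67376761 -15.16170698 -19.50220263] [87.99274917 19.05664237 15.93868864] ((1.9634363651275635, -1.2322014570236206), 18.494834899902344)
plane tilt [ 3.58284217e-03 -1.03809409e-02  8.34055467e+01]
hole px 318.35963302752293 297.6587155963303 304 332 286 309
300 337 282 317 318.3206239168111 298.0883882149047
```

Run:
```python
from obs import *
d=dict(np.load("w19.npz")); T=d["T_tool_cam"]
def pt(u,v,x):
    r=T[:3,:3]@np.array([(u-d["cx"])/d["fx"],-(v-d["cy"])/d["fy"],-1.]); s=(x/1000-T[0,3])/r[0]; return (T[:3,3]+s*r)*1000
for a in [(318.5,282),(318.5,317),(300,299.5),(337,299.5),(318.5,259.5),(318.5,339),(278.5,299),(359,299)]: print(a,np.round(pt(*a,83.3),2))
img=d["img"][250:350,260:380]; cv2.imwrite("pics/w19z.png",cv2.resize(img,None,fx=6,fy=6,interpolation=cv2.INTER_NEAREST)[:,:,::-1])
```

```text
(318.5, 282) [ 83.3    1.98 -10.12]
(318.5, 317) [83.3   2.    5.93]
(300, 299.5) [83.3  -5.94 -2.18]
(337, 299.5) [83.3   9.92 -2.19]
(318.5, 259.5) [ 83.3    1.96 -20.07]
(318.5, 339) [83.3   2.01 16.39]
(278.5, 299) [ 83.3  -15.15  -2.4 ]
(359, 299) [83.3  19.34 -2.43]
```

View pics/w19z.png

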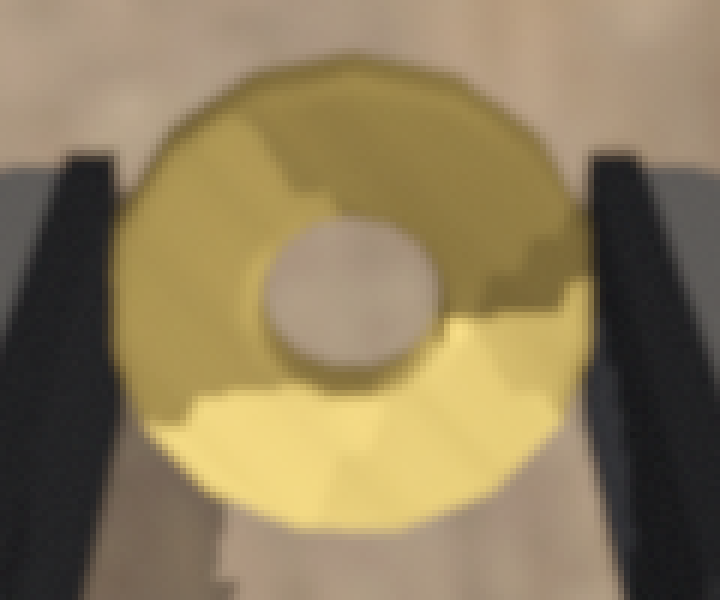

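Call:
{"fn": "servo_tool", "kwargs": {"plan": [[0, 0, -0.055, 0, 0, 0, 0.3], [0, 0, -0.065, 0, 0, 0, 0.3], [0, 0, -0.065, 0, 0, 0, 0.3], [0, 0.04, -0.05, 0, 0, 0, 0.3], [0, 0.042, -0.05, 0, 0, 0, 0.3], [0, 0.042, -0.05, 0, 0, 0, 0.3], [0, 0.042, -0.05, 0, 0, 0, 0.3], [0, 0.03, -0.04, 0, 0, 0, 0.3]]}}

```text
clock: 26.1
eef_pos: [0.6007, -0.0232, 0.2069]
eef_rot: [-0.467, -0.524, -0.476, 0.53]
wrist_force: [1.0, -1.2, -0.6]
width: 0.0341
```

```bash
python3 go.py 619.5 47.9 130 -5.8
```

```text
t 26.10 tcp [600.7 -23.2 206.9] tipz 118.9 xax [-0.0149  0.0045 -0.9999] yaw -6.33 w 34.1 F [ 1.  -1.2 -0.6] j [-0.24  0.32  1.6   0.    1.24 -0.13]
mm in tool axes [-11.1  10.7 -72.8] units [-0.0148  0.0142 -0.0971] n50 rows 1.5
turn units [-0.077 -0.024  0.127]
```

Call:
{"fn": "servo_tool", "kwargs": {"plan": [[-0.005, 0.007, -0.05, -0.04, -0.02, 0.07, 0.3], [-0.005, 0.007, -0.045, -0.04, 0, 0.05, 0.3], [0, 0, 0, 0, 0, 0, 0.3], [0, 0, 0, 0, 0, 0, 0.3], [0, 0, 0, 0, 0, 0, 0.3]]}}

```text
clock: 26.6
eef_pos: [0.6181, 0.0532, 0.2061]
eef_rot: [-0.472, -0.52, -0.479, 0.526]
wrist_force: [0.2, -0.2, -1.5]
width: 0.0339
```

```bash
python3 go.py 619.5 47.9 100 -5.8; python3 wr.py w20
```

```text
t 26.60 tcp [618.1  53.2 206.1] tipz 118.1 xax [-0.013   0.0023 -0.9999] yaw -5.44 w 33.9 F [ 0.2 -0.2 -1.5] j [-0.11  0.37  1.54  0.    1.24 -0.01]
mm in tool axes [18.1  2.1  5.2] units [0.0241 0.0028 0.0069] n50 rows 0.4
turn units [ 0.053 -0.009  0.109]
```

View pics/w20.png

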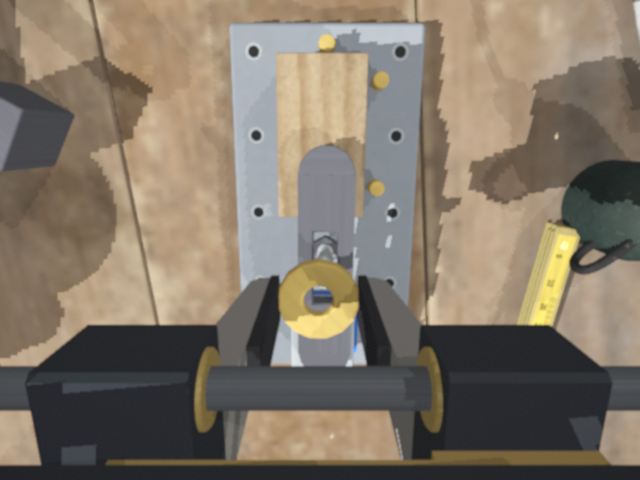

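Call:
{"fn": "servo_tool", "kwargs": {"plan": [[0.012, 0.003, 0.007, 0.05, 0, 0.1, 0.3], [0.012, 0, 0, 0, 0, 0, 0.3], [0, 0, 0, 0, 0, 0, 0.3], [0, 0, 0, 0, 0, 0, 0.3]]}}

```text
clock: 27.05
eef_pos: [0.6187, 0.0434, 0.1852]
eef_rot: [-0.472, -0.526, -0.473, 0.527]
wrist_force: [-0.1, -0.3, -0.9]
width: 0.034
```

```bash
python3 go.py 619.5 47.9 92 -5.8; python3 wr.py w21
cat > stud.py <<'E'
from obs import *
f=sys.argv[1]
d=dict(np.load(f+".npz")); C=cloud(d,d["T_tool_cam"])*1000;W=cloud(d,d["T"]@d["T_tool_cam"])*1000
k=np.isfinite(W[...,2])&(W[...,2]>66)&(W[...,2]<88.5); k[:,:290]=0;k[:,350:]=0;k[:225]=0;k[330:]=0
n,l,st,c=cv2.connectedComponentsWithStats(k.astype(np.uint8))
for i in range(1,n):
    if st[i,4]>20: p=C[l==i];q=W[l==i]; print(st[i],"tool",np.round(p.mean(0),1),np.round(p.min(0),1),np.round(p.max(0),1),"W",np.round(q.mean(0),1))
E
python3 stud.py w21
```

```text
t 27.05 tcp [618.7  43.4 185.2] tipz 97.2 xax [-2.5e-03  7.0e-04 -1.0e+00] yaw -6.14 w 34.0 F [-0.1 -0.3 -0.9] j [-0.12  0.38  1.57  0.    1.19 -0.02]
mm in tool axes [ 5.2  0.3 -4.6] units [ 0.007   0.0004 -0.0061] n50 rows 0.1
turn units [-0.049 -0.004  0.021]
```

View pics/w21.png

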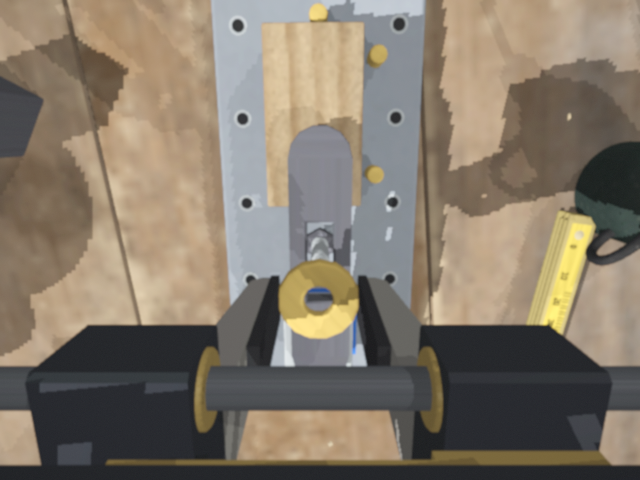

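Call:
{"fn": "servo_tool", "kwargs": {"plan": [[0, 0.0005, -0.0055, -0.05, 0, 0.02, 0.3], [0, 0, 0, 0, 0, 0, 0.3], [0, 0, 0, 0, 0, 0, 0.3]]}}

```text
clock: 27.4
eef_pos: [0.6198, 0.0479, 0.1858]
eef_rot: [0.474, 0.525, 0.474, -0.524]
wrist_force: [0.8, -0.3, 0.1]
width: 0.0338
```

```bash
python3 go.py 619.5 47.9 92 -5.8; python3 wr.py w22; python3 stud.py w22
```

```text
t 27.40 tcp [619.8  47.9 185.8] tipz 97.8 xax [ 9.e-04  4.e-04 -1.e+00] yaw -5.75 w 33.8 F [ 0.8 -0.3  0.1] j [-0.12  0.38  1.56  0.    1.19 -0.02]
mm in tool axes [ 5.8 -0.3 -0. ] units [ 0.0078 -0.0004 -0.    ] n50 rows 0.1
turn units [ 0.007 -0.004 -0.007]
[310 286  17   8  88] tool [100.6   1.7  -0.4] [97.9 -2.1 -2.5] [105.3   5.6   3.3] W [621.7  48.1  85.3]
```

View pics/w22.png

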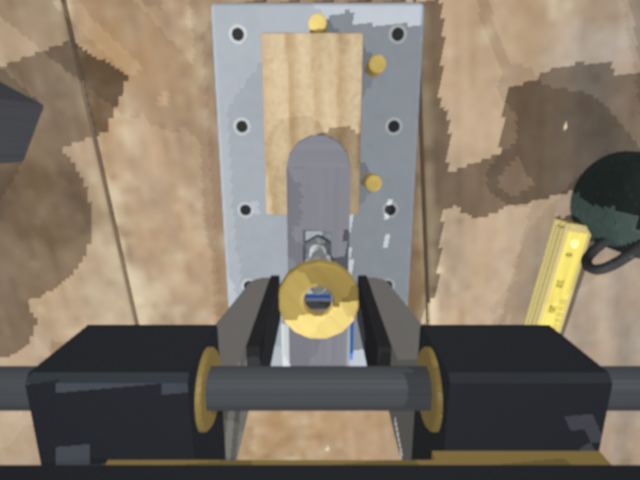

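Call:
{"fn": "servo_tool", "kwargs": {"plan": [[0.008, -0.0003, 0, 0, 0, 0, 0.3], [0.006, 0, 0, 0, 0, 0, 0.3], [0, 0, 0, 0, 0, 0, 0.3]]}}

```text
clock: 27.75
eef_pos: [0.6197, 0.0481, 0.1747]
eef_rot: [0.475, 0.525, 0.474, -0.524]
wrist_force: [0.3, 0.0, -0.1]
width: 0.0337
```

```bash
python3 go.py 619.5 47.9 80 -5.8; python3 wr.py w23; python3 stud.py w23;python3 -c "
import cv2;i=cv2.imread('pics/w23.png')[220:350,250:390];cv2.imwrite('pics/w23z.png',cv2.resize(i,None,fx=5,fy=5,interpolation=2))"
```

```text
t 27.75 tcp [619.7  48.1 174.7] tipz 86.7 xax [ 1.6e-03  4.0e-04 -1.0e+00] yaw -5.73 w 33.7 F [ 0.3  0.  -0.1] j [-0.12  0.4   1.57  0.    1.17 -0.02]
mm in tool axes [ 6.7 -0.2  0.2] units [ 0.009  -0.0003  0.0003] n50 rows 0.1
turn units [ 0.01  -0.004 -0.013]
[312 258  25   6  36] tool [ 87.3   4.1 -18.7] [ 86.3  -0.8 -19.6] [ 89.4   9.5 -17.6] W [625.8  66.4  87.5]
[290 260  21  11  26] tool [ 87.6  -5.8 -17. ] [ 86.4 -10.4 -18.6] [ 89.1  -1.7 -14.2] W [615.8  65.6  87.1]
[308 286  21  17 278] tool [90.6  1.8 -2. ] [87.3 -2.8 -5.2] [96.1  6.4  3.1] W [621.9  50.   84.2]
[305 303  27  10  57] tool [87.7  1.9  4. ] [86.3 -3.9  1.1] [89.7  7.5  5.5] W [621.3  44.   87. ]
```

View pics/w23z.png

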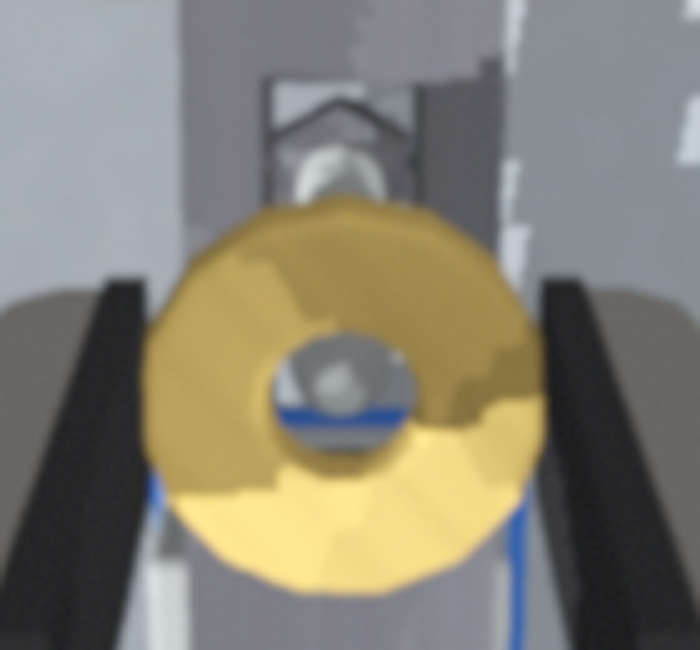

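Call:
{"fn": "servo_tool", "kwargs": {"plan": [[0.007, 0, 0, 0, 0, 0, 0.3], [0.006, 0, 0, 0, 0, 0, 0.3], [0, 0, 0, 0, 0, 0, 0.3]]}}

```text
clock: 28.1
eef_pos: [0.6198, 0.0481, 0.1643]
eef_rot: [0.475, 0.525, 0.474, -0.524]
wrist_force: [0.7, 0.9, -0.5]
width: 0.034
```

```bash
python3 go.py 619.5 47.9 64 -5.8
```

```text
t 28.10 tcp [619.8  48.1 164.3] tipz 76.3 xax [ 1.7e-03  4.0e-04 -1.0e+00] yaw -5.74 w 34.0 F [ 0.7  0.9 -0.5] j [-0.12  0.41  1.58  0.    1.15 -0.02]
mm in tool axes [12.3 -0.3  0.2] units [ 0.0164 -0.0004  0.0003] n50 rows 0.2
turn units [ 0.009 -0.004 -0.013]
```

Call:
{"fn": "servo_tool", "kwargs": {"plan": [[0.007, -0.0002, 0, 0, 0, -0.01, 0.3], [0.006, 0, 0, 0, 0, 0, 0.3], [0, 0, 0, 0, 0, 0, 0.3]]}}

```text
clock: 28.4
eef_pos: [0.6196, 0.048, 0.1535]
eef_rot: [0.474, 0.525, 0.474, -0.524]
wrist_force: [-0.5, 0.5, -0.3]
width: 0.0339
```

```bash
python3 go.py 619.5 47.9 64 -5.8
```

```text
t 28.40 tcp [619.6  48.  153.5] tipz 65.5 xax [ 1.e-04  5.e-04 -1.e+00] yaw -5.74 w 33.9 F [-0.5  0.5 -0.3] j [-0.12  0.43  1.58  0.    1.14 -0.02]
mm in tool axes [ 1.5 -0.1  0.2] units [ 0.002  -0.0001  0.0002] n50 rows 0.0
turn units [ 0.009 -0.004 -0.   ]
```

Call:
{"fn": "servo_tool", "kwargs": {"plan": [[0.0018, 0, 0, 0, 0, 0, 0.3], [0, 0, 0, 0, 0, 0, 0.3], [0, 0, 0, 0, 0, 0, 0.6], [0, 0, 0, 0, 0, 0, 0.6], [0, 0, 0, 0, 0, 0, 0.6], [0, 0, 0, 0, 0, 0, 0.6]]}}

```text
clock: 29.0
eef_pos: [0.6201, 0.048, 0.1528]
eef_rot: [0.475, 0.525, 0.474, -0.524]
wrist_force: [0.3, -0.8, 0.8]
width: 0.0553
```

Call:
{"fn": "servo_tool", "kwargs": {"plan": [[-0.02, 0, 0, 0, 0, 0, 0.6], [-0.05, 0, 0, 0, 0, 0, 0.7], [-0.05, 0, 0, 0, 0, 0, 0.7], [-0.0, 0, 0, 0, 0, 0, 0.7], [-0.0, 0, 0, 0, 0, 0, 0.7]]}}

```text
clock: 29.5
eef_pos: [0.6198, 0.048, 0.2494]
eef_rot: [0.475, 0.525, 0.474, -0.524]
wrist_force: [-1.4, 0.5, -0.1]
width: 0.0642
```

```bash
python3 go.py 526.5 -303.8 150 45; python3 wr.py w24; python3 rnd.py w24 69 y; python3 stud.py w24
```

```text
t 29.50 tcp [619.8  48.  249.4] tipz 161.4 xax [ 2.2e-03  3.0e-04 -1.0e+00] yaw -5.73 w 64.2 F [-1.4  0.5 -0.1] j [-0.12  0.32  1.52  0.    1.31 -0.02]
mm in tool axes [ 11.1 -57.7 359.4] units [ 0.0147 -0.077   0.4792] n50 rows 7.3
turn units [-7.379e+00  4.000e-03 -1.900e-02]
[ 291  217   53   52 1748] tool [ 1.55 -1.46 17.84]
[ 291  217   53   52 1748] world [621.94  49.41  17.84]
 z 68.09333098511719  depth x 181.2885345807323
[ 291  225   54   44 1868] tool [179.6   1.5  -0.9] [161.1 -16.1 -14.3] [183.4  19.1  15.8] W [621.8  48.8  69.7]
```

View pics/w24.png

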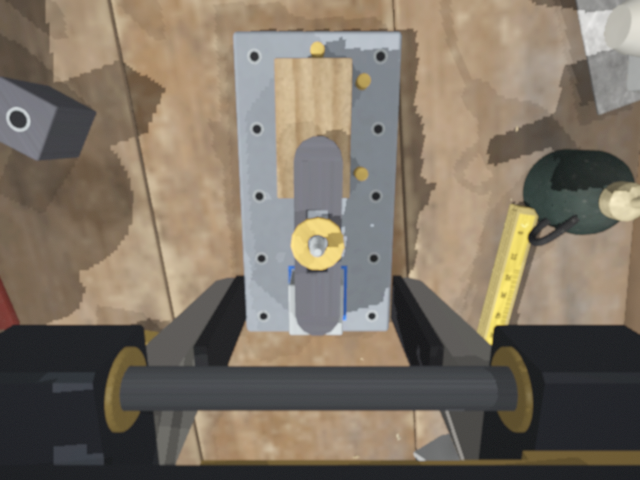

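Call:
{"fn": "servo_tool", "kwargs": {"plan": [[0, -0.04, 0.04, 0, 0, 0, 0.7], [0, -0.03, 0.05, -0.6, 0, 0, 0.7], [0, -0.02, 0.055, -1, 0, 0, 0.7], [0, 0, 0.06, -1, 0, 0, 0.7], [0, 0, 0, -1, 0, 0, 0.7], [0, 0, 0, -1, 0, 0, 0.7], [0, 0, 0, -1, 0, 0, 0.7], [0, 0, 0, -1, 0, 0, 0.7]]}}

```text
clock: 30.35
eef_pos: [0.5422, -0.1036, 0.2392]
eef_rot: [0.64, 0.291, 0.649, -0.291]
wrist_force: [-0.4, 0.8, -0.1]
width: 0.0644
```

Call:
{"fn": "servo_tool", "kwargs": {"plan": [[0, 0, 0, -1, 0, 0, 0.7], [0, 0, 0, -1, 0, 0, 0.7], [0, 0, 0, -1, 0, 0, 0.7], [0, 0, 0, -1, 0, 0, 0.7]]}}

```text
clock: 30.75
eef_pos: [0.5395, -0.1028, 0.2337]
eef_rot: [0.688, 0.125, 0.705, -0.12]
wrist_force: [-0.8, 0.2, 0.4]
width: 0.0641
```

```bash
python3 go.py 526.5 -303.8 150 75
```

```text
t 30.75 tcp [ 539.5 -102.8  233.7] tipz 145.7 xax [-0.022   0.0104 -0.9997] yaw 70.06 w 64.1 F [-0.8  0.2  0.4] j [-0.41  0.17  1.73  0.    1.27 -1.63]
mm in tool axes [  -6.2 -193.4   56.3] units [-0.0082 -0.2578  0.075 ] n50 rows 4.0
turn units [-0.719 -0.201 -0.028]
```

Call:
{"fn": "servo_tool", "kwargs": {"plan": [[0, -0.05, 0.015, -0.3, -0.08, 0, 0.7], [0, -0.055, 0.013, -0.3, -0.08, 0, 0.7], [0, -0.055, 0.01, 0, 0, 0, 0.7], [0, -0.055, 0.01, 0, 0, 0, 0.7], [0, -0.035, 0.01, 0, 0, 0, 0.7], [0.01, 0, 0, 0, 0, 0, 0.7], [0.01, 0, 0, 0, 0, 0, 0.7], [0.0, 0, 0, 0, 0, 0, 0.7]]}}

```text
clock: 31.55
eef_pos: [0.5221, -0.2967, 0.2057]
eef_rot: [0.694, 0.099, 0.707, -0.089]
wrist_force: [0.2, 0.3, -0.4]
width: 0.0646
```

```bash
python3 go.py 526.5 -303.8 60 75;python3 wr.py w25; python3 rnd.py w25 26 r
```

```text
t 31.55 tcp [ 522.1 -296.7  205.7] tipz 117.7 xax [-0.0167  0.016  -0.9997] yaw 74.70 w 64.6 F [ 0.2  0.3 -0.4] j [-0.72  0.32  1.6   0.    1.24 -2.02]
mm in tool axes [57.5 -6.3  7.3] units [ 0.0766 -0.0084  0.0098] n50 rows 1.2
turn units [-0.042 -0.169 -0.093]
[ 280  232   55   53 1853] tool [-5.98 11.33 18.46]
[ 280  232   55   53 1853] world [ 528.37 -302.54   18.46]
 z 25.072722992082742  depth x 180.37061112144374
```

View pics/w25.png

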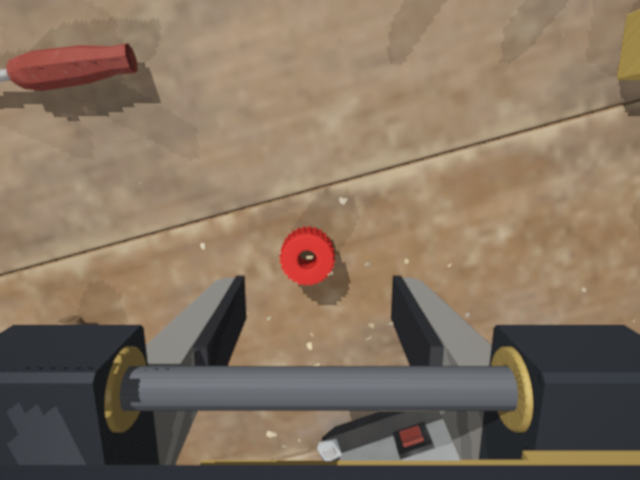

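Call:
{"fn": "servo_tool", "kwargs": {"plan": [[0.02, -0.003, 0.006, -0.04, -0.09, -0.05, 0.7], [0.03, -0.003, 0.005, 0, -0.08, -0.04, 0.7], [0.025, 0, 0, 0, 0, 0, 0.7], [0, 0, 0, 0, 0, 0, 0.7], [0, 0, 0, 0, 0, 0, 0.7]]}}

```text
clock: 32.1
eef_pos: [0.5308, -0.2965, 0.1495]
eef_rot: [0.702, 0.089, 0.701, -0.089]
wrist_force: [0.1, 0.3, 0.4]
width: 0.0639
```

```bash
python3 go.py 527.8 -303.2 4 75;python3 wr.py w26; python3 rnd.py w26 26 r
```

```text
t 32.10 tcp [ 530.8 -296.5  149.5] tipz 61.5 xax [ 2.2e-03 -1.0e-04 -1.0e+00] yaw 75.48 w 63.9 F [0.1 0.3 0.4] j [-0.71  0.4   1.62  0.    1.12 -2.03]
mm in tool axes [57.5 -7.2 -1.4] units [ 0.0766 -0.0097 -0.0018] n50 rows 1.2
turn units [ 0.07   0.018 -0.003]
[ 268  231   70   67 2937] tool [-6.83 -1.26 18.49]
[ 268  231   70   67 2937] world [ 528.16 -302.83   18.49]
 z 25.067710647917547  depth x 124.4021229121181
```

Call:
{"fn": "servo_tool", "kwargs": {"plan": [[0.01, -0.011, -0.0015, 0.05, 0.02, 0, 0.7], [0.02, 0, 0, 0, 0, 0, 0.7], [0.02, 0, 0, 0, 0, 0, 0.7], [0.015, 0, 0, 0, 0, 0, 0.7], [0, 0, 0, 0, 0, 0, 0.7]]}}

```text
clock: 32.65
eef_pos: [0.5282, -0.3053, 0.099]
eef_rot: [0.702, 0.091, 0.7, -0.092]
wrist_force: [0.7, -0.4, 0.7]
width: 0.0644
```

```bash
python3 go.py 527.8 -303.2 4 75;python3 wr.py w27; python3 rnd.py w27 26 r
```

```text
t 32.65 tcp [ 528.2 -305.3   99. ] tipz 11.0 xax [ 0.0023 -0.0017 -1.    ] yaw 75.12 w 64.4 F [ 0.7 -0.4  0.7] j [-0.72  0.48  1.63  0.    1.03 -2.03]
mm in tool axes [ 7.   1.9 -1. ] units [ 0.0093  0.0026 -0.0013] n50 rows 0.1
turn units [0.018 0.022 0.009]
[ 278  263   88   82 4791] tool [ 2.91 -0.72 18.27]
[ 278  263   88   82 4791] world [ 528.46 -302.44   18.27]
 z 25.082623198630277  depth x 73.91632330947668
```

View pics/w27.png

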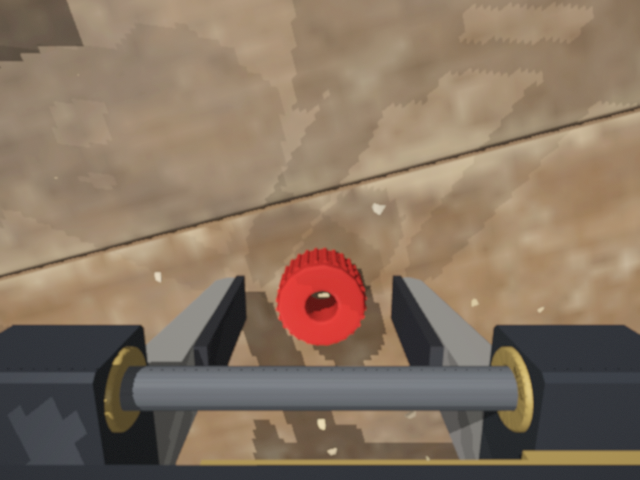

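Call:
{"fn": "servo_tool", "kwargs": {"plan": [[0.005, 0.0013, -0.001, 0, 0.02, 0.01, 0.6], [0.003, 0, 0, 0, 0, 0, 0.5], [0, 0, 0, 0, 0, 0, 0.4], [0, 0, 0, 0, 0, 0, 0.3], [0, 0, 0, 0, 0, 0, 0.3], [0, 0, 0, 0, 0, 0, 0.3], [0, 0, 0, 0, 0, 0, 0.3]], "force": 30}}

```text
clock: 33.4
eef_pos: [0.5289, -0.3048, 0.0947]
eef_rot: [0.702, 0.091, 0.7, -0.092]
wrist_force: [0.8, -0.9, 0.2]
width: 0.0353
```

```bash
python3 go.py 527.8 -303.2 4 75
```

```text
t 33.40 tcp [ 528.9 -304.8   94.7] tipz 6.7 xax [ 0.0027 -0.0021 -1.    ] yaw 75.14 w 35.3 F [ 0.8 -0.9  0.2] j [-0.72  0.48  1.63  0.    1.02 -2.03]
mm in tool axes [ 2.7  1.2 -1.5] units [ 0.0036  0.0017 -0.0019] n50 rows 0.1
turn units [0.021 0.026 0.011]
```

Call:
{"fn": "servo_tool", "kwargs": {"plan": [[-0.02, 0, 0, 0, 0, 0, 0.3], [-0.05, 0, 0, 0, 0, 0, 0.3], [-0.055, 0, 0, 0, 0, 0, 0.3], [-0.055, 0, 0, 0, 0, 0, 0.3], [0, 0, 0, 0, 0, 0, 0.3], [0, 0, 0, 0, 0, 0, 0.3]]}}

```text
clock: 34.0
eef_pos: [0.5281, -0.3042, 0.239]
eef_rot: [0.702, 0.091, 0.7, -0.092]
wrist_force: [-0.9, -0.3, -2.4]
width: 0.0354
```

```bash
python3 go.py 619.5 47.9 150 -5.8;python3 wr.py w28
```

```text
t 34.00 tcp [ 528.1 -304.2  239. ] tipz 151.0 xax [ 0.0032 -0.0025 -1.    ] yaw 75.14 w 35.4 F [-0.9 -0.3 -2.4] j [-0.72  0.3   1.56  0.    1.28 -2.03]
mm in tool axes [  0.4 363.8  -2. ] units [ 0.0005  0.485  -0.0026] n50 rows 7.3
turn units [ 1.1772e+01  3.5000e-02 -1.1000e-02]
```

View pics/w28.png

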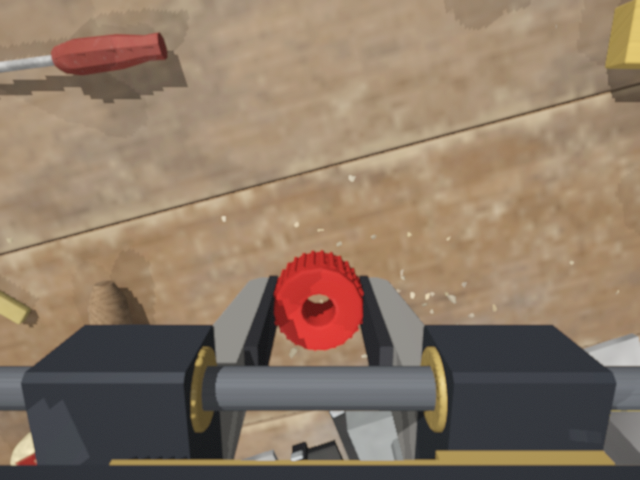

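Run:
```python
from obs import *
d=dict(np.load("w28.npz")); C=cloud(d,d["T_tool_cam"])*1000
hsv=cv2.cvtColor(d["img"],cv2.COLOR_RGB2HSV).astype(int)
cm=((hsv[...,0]<8)|(hsv[...,0]>172))&(hsv[...,1]>140)
m=np.isfinite(C[...,0])&cm&(abs(C[...,0]-69)<3.5); m[:240]=0;m[360:]=0;m[:,:265]=0;m[:,372:]=0
p=C[m]; print(m.sum(),np.median(p[:,0]),np.percentile(p,0.5,axis=0),np.percentile(p,99.5,axis=0),cv2.minEnclosingCircle(p[:,1:].astype(np.float32)))
q=p[abs(p[:,0]-np.median(p[:,0]))<1.0]
A=np.c_[q[:,1:],np.ones(len(q))];print("tilt",np.linalg.lstsq(A,q[:,0],rcond=None)[0])
img=d["img"][235:365,250:390]; cv2.imwrite("pics/w28z.png",cv2.resize(img,None,fx=5,fy=5,interpolation=cv2.INTER_CUBIC)[:,:,::-1])
T=d["T_tool_cam"]
def pt(u,v,x):
    r=T[:3,:3]@np.array([(u-d["cx"])/d["fx"],-(v-d["cy"])/d["fy"],-1.]); s=(x/1000-T[0,3])/r[0]; return (T[:3,3]+s*r)*1000
x=np.median(p[:,0])
for a in [(318.5,300),(318.5,310),(310,305)]: print(a,np.round(pt(*a,x),2))
```

```text
5393 69.14614499909061 [ 67.55170642 -15.95214947 -18.59467405] [72.35695806 18.88889138 15.88960428] ((1.6410361528396606, -0.880203366279602), 19.15074348449707)
tilt [3.82029618e-04 1.00082149e-04 6.90981873e+01]
(318.5, 300) [69.15  1.69 -4.99]
(318.5, 310) [69.15  1.69 -0.77]
(310, 305) [69.15 -1.65 -2.88]
```

View pics/w28z.png

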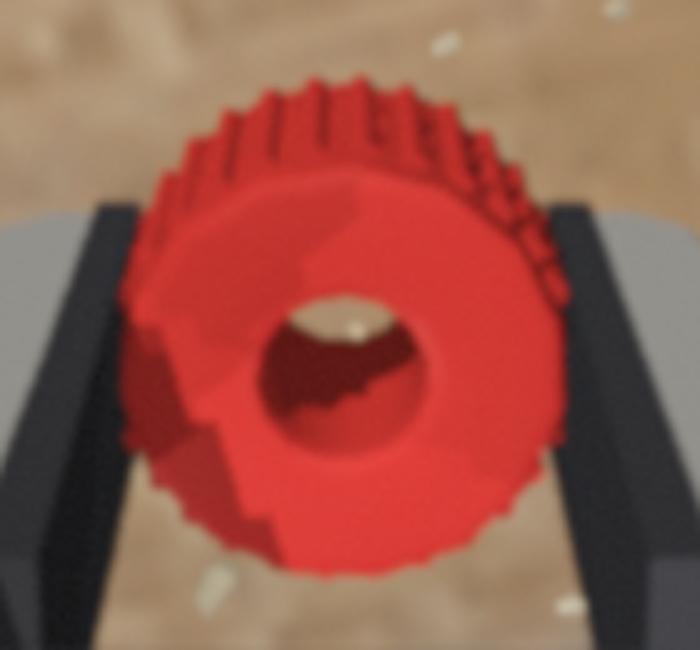

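Call:
{"fn": "servo_tool", "kwargs": {"plan": [[0, 0.055, 0, 0, 0, 0, 0.3], [0, 0.065, 0, 0, 0, 0, 0.3], [0, 0.065, 0, 0, 0, 0, 0.3], [0, 0.065, 0, 0, 0, 0, 0.3], [0, 0.065, 0, 0, 0, 0, 0.3], [0, 0.065, 0, 0, 0, 0, 0.3], [0, 0.055, 0, 0, 0, 0, 0.3], [0, 0.02, 0, 0, 0, 0, 0.3]]}}

```text
clock: 34.85
eef_pos: [0.6141, 0.0343, 0.2281]
eef_rot: [0.697, 0.094, 0.705, -0.094]
wrist_force: [-0.5, -1.3, -0.6]
width: 0.0354
```

Call:
{"fn": "servo_tool", "kwargs": {"plan": [[0, 0, 0, 0.7, 0, 0, 0.3], [0, 0, 0, 1, 0, 0, 0.3], [0, 0, 0, 1, 0, 0, 0.3], [0, 0, 0, 1, 0, 0, 0.3], [0, 0, 0, 1, 0, 0, 0.3], [0, 0, 0, 1, 0, 0, 0.3], [0, 0, 0, 1, 0, 0, 0.3], [0, 0, 0, 1, 0, 0, 0.3]]}}

```text
clock: 35.65
eef_pos: [0.6089, 0.0335, 0.2164]
eef_rot: [0.569, 0.4, 0.588, -0.413]
wrist_force: [0.5, 0.0, -1.2]
width: 0.0357
```

```bash
python3 go.py 619.8 49.1 130 -5.8
```

```text
t 35.65 tcp [608.9  33.5 216.4] tipz 128.5 xax [-3.250e-02  8.000e-04 -9.995e-01] yaw 19.78 w 35.7 F [ 0.5  0.  -1.2] j [-0.14  0.34  1.55 -0.    1.28 -0.49]
mm in tool axes [ -1.9  15.5 -11. ] units [-0.0026  0.0207 -0.0147] n50 rows 0.4
turn units [ 3.719 -0.04   0.27 ]
```

Call:
{"fn": "servo_tool", "kwargs": {"plan": [[0, 0, 0, 1, 0, 0.09, 0.3], [0, 0, 0, 1, 0, 0.09, 0.3], [-0.005, 0, 0, 1, 0, 0.09, 0.3], [-0.005, 0, 0, 0.5, 0, 0, 0.3], [0, 0, 0, 0, 0, 0, 0.3], [0, 0, 0, 0, 0, 0, 0.3]]}}

```text
clock: 36.25
eef_pos: [0.605, 0.029, 0.2161]
eef_rot: [-0.47, -0.521, -0.48, 0.526]
wrist_force: [-0.3, 0.4, -0.5]
width: 0.0353
```

```bash
python3 go.py 619.8 49.1 130 -5.8
```

```text
t 36.25 tcp [605.   29.  216.1] tipz 128.1 xax [-0.0143  0.0058 -0.9999] yaw -5.60 w 35.3 F [-0.3  0.4 -0.5] j [-0.15  0.32  1.58  0.    1.25 -0.06]
mm in tool axes [ -2.   12.8 -21.4] units [-0.0027  0.017  -0.0286] n50 rows 0.5
turn units [ 0.028 -0.037  0.123]
```

Call:
{"fn": "servo_tool", "kwargs": {"plan": [[0, 0.012, -0.018, 0.03, -0.03, 0.09, 0.3], [0, 0.004, -0.008, 0, 0, 0.02, 0.3], [0, 0, 0, 0, 0, 0, 0.3], [0, 0, 0, 0, 0, 0, 0.3]]}}

```text
clock: 36.65
eef_pos: [0.6197, 0.049, 0.2143]
eef_rot: [-0.474, -0.524, -0.476, 0.525]
wrist_force: [-0.3, 0.0, -0.4]
width: 0.035
```

```bash
python3 go.py 619.8 49.1 105 -5.8
```

```text
t 36.65 tcp [619.7  49.  214.3] tipz 126.3 xax [-2.6e-03  9.0e-04 -1.0e+00] yaw -5.67 w 35.0 F [-0.3  0.  -0.4] j [-0.12  0.36  1.54  0.    1.25 -0.02]
mm in tool axes [21.3  0.1 -0.1] units [ 0.0285  0.0002 -0.0001] n50 rows 0.4
turn units [ 0.02  -0.005  0.023]
```

Call:
{"fn": "servo_tool", "kwargs": {"plan": [[0.012, 0, 0, 0.02, 0, 0.02, 0.3], [0.012, 0, 0, 0, 0, 0, 0.3], [0.006, 0, 0, 0, 0, 0, 0.3], [0, 0, 0, 0, 0, 0, 0.3], [0, 0, 0, 0, 0, 0, 0.3]]}}

```text
clock: 37.15
eef_pos: [0.619, 0.0488, 0.1888]
eef_rot: [-0.473, -0.524, -0.475, 0.525]
wrist_force: [-0.7, -0.3, -1.1]
width: 0.0353
```

```bash
python3 go.py 619.8 49.1 90 -5.8; python3 wr.py w29; python3 -c "
import cv2;i=cv2.imread('pics/w29.png')[220:360,250:390];cv2.imwrite('pics/w29z.png',cv2.resize(i,None,fx=4,fy=4,interpolation=2))"
```

```text
t 37.15 tcp [619.   48.8 188.8] tipz 100.8 xax [-2.e-03  5.e-04 -1.e+00] yaw -5.79 w 35.3 F [-0.7 -0.3 -1.1] j [-0.12  0.38  1.56  0.    1.2  -0.01]
mm in tool axes [10.8  0.8 -0.3] units [ 0.0144  0.0011 -0.0005] n50 rows 0.2
turn units [ 0.001 -0.002  0.017]
```

View pics/w29z.png

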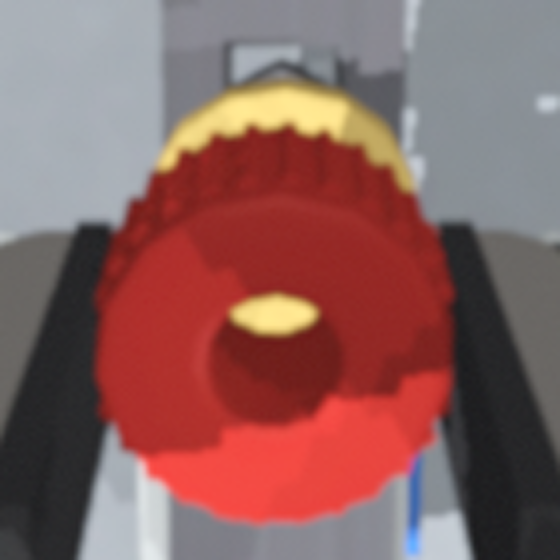

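Call:
{"fn": "servo_tool", "kwargs": {"plan": [[0.004, 0.001, -0.0003, 0, 0, 0.02, 0.3], [0.006, 0, 0, 0, 0, 0, 0.3], [0, 0, 0, 0, 0, 0, 0.3]]}}

```text
clock: 37.5
eef_pos: [0.6201, 0.0488, 0.1814]
eef_rot: [0.474, 0.525, 0.474, -0.524]
wrist_force: [0.2, -0.0, -0.7]
width: 0.0353
```

```bash
python3 go.py 619.8 49.1 77 -5.8
```

```text
t 37.50 tcp [620.1  48.8 181.4] tipz 93.4 xax [ 1.8e-03  1.0e-04 -1.0e+00] yaw -5.80 w 35.3 F [ 0.2 -0.  -0.7] j [-0.12  0.39  1.57  0.    1.18 -0.01]
mm in tool axes [16.4 -0.3 -0.2] units [ 0.0219 -0.0005 -0.0003] n50 rows 0.3
turn units [-0.001 -0.002 -0.015]
```

Call:
{"fn": "servo_tool", "kwargs": {"plan": [[0.005, -0.0003, -0.0003, 0, 0, -0.015, 0.3], [0.005, 0, 0, 0, 0, 0, 0.3], [0, 0, 0, 0, 0, 0, 0.3]]}}

```text
clock: 37.8
eef_pos: [0.6201, 0.048, 0.1746]
eef_rot: [-0.475, -0.524, -0.474, 0.525]
wrist_force: [-1.0, -3.0, -2.5]
width: 0.0356
```

```bash
python3 go.py 619.8 49.1 77 -5.8
```

```text
t 37.80 tcp [620.1  48.  174.6] tipz 86.6 xax [-0.     -0.0023 -1.    ] yaw -5.79 w 35.6 F [-1.  -3.  -2.5] j [-0.12  0.4   1.57 -0.    1.17 -0.01]
mm in tool axes [ 9.6 -0.4 -1.1] units [ 0.0129 -0.0006 -0.0014] n50 rows 0.2
turn units [ 0.002  0.019 -0.002]
```

Call:
{"fn": "servo_tool", "kwargs": {"plan": [[0.002, 0, 0.0012, 0, 0.02, 0, 0.3], [0, 0, 0, 0, 0, 0, 0.3]]}}

```text
clock: 38.0
eef_pos: [0.62, 0.0472, 0.1726]
eef_rot: [0.474, 0.525, 0.474, -0.524]
wrist_force: [-0.5, 1.0, -1.0]
width: 0.0353
```

```bash
python3 go.py 619.8 48 77 -5.8
```

```text
t 38.00 tcp [620.   47.2 172.6] tipz 84.6 xax [ 1.e-04  1.e-03 -1.e+00] yaw -5.80 w 35.3 F [-0.5  1.  -1. ] j [-0.12  0.4   1.57  0.    1.17 -0.02]
mm in tool axes [ 7.6 -0.3 -0.7] units [ 0.0101 -0.0003 -0.001 ] n50 rows 0.2
turn units [-0.001 -0.009 -0.   ]
```

Force relieved. Continue down.

Call:
{"fn": "servo_tool", "kwargs": {"plan": [[0.004, 0, 0, 0, -0.01, 0, 0.3], [0.003, 0, 0, 0, 0, 0, 0.3], [0, 0, 0, 0, 0, 0, 0.3]]}}

```text
clock: 38.3
eef_pos: [0.6201, 0.0474, 0.1668]
eef_rot: [0.474, 0.525, 0.474, -0.525]
wrist_force: [-1.0, -0.2, -1.4]
width: 0.0359
```

```bash
python3 go.py 619.8 47.4 76 -5.8
```

```text
t 38.30 tcp [620.1  47.4 166.8] tipz 78.8 xax [ 4.e-04  1.e-04 -1.e+00] yaw -5.81 w 35.9 F [-1.  -0.2 -1.4] j [-0.12  0.41  1.57  0.    1.16 -0.02]
mm in tool axes [ 2.8 -0.3  0. ] units [ 0.0037 -0.0004  0.    ] n50 rows 0.1
turn units [-0.001 -0.001 -0.003]
```

Call:
{"fn": "servo_tool", "kwargs": {"plan": [[0.003, 0, 0, 0, 0, 0, 0.3], [0.0, 0, 0, 0, 0, 0, 0.3], [0, 0, 0, 0, 0, 0, 0.3]]}}

```text
clock: 38.6
eef_pos: [0.62, 0.0474, 0.1642]
eef_rot: [0.474, 0.525, 0.474, -0.525]
wrist_force: [-0.7, -0.5, 0.3]
width: 0.0355
```

```bash
python3 go.py 619.8 47.4 76 -5.8; python3 wr.py w30
```

```text
t 38.60 tcp [620.   47.4 164.2] tipz 76.2 xax [ 2.e-04 -1.e-04 -1.e+00] yaw -5.80 w 35.5 F [-0.7 -0.5  0.3] j [-0.12  0.41  1.57 -0.    1.15 -0.02]
mm in tool axes [ 0.2 -0.2  0.1] units [ 0.0002 -0.0003  0.0001] n50 rows 0.0
turn units [ 0.     0.    -0.002]
```

View pics/w30.png

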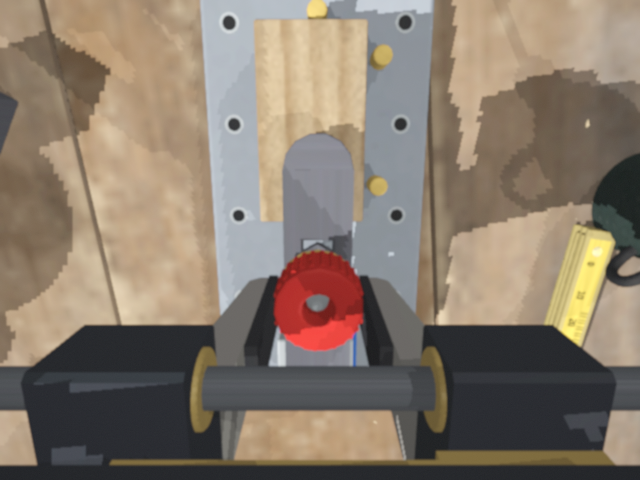

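Nut is round the stud, seated. Release.

Call:
{"fn": "servo_tool", "kwargs": {"plan": [[0, 0, 0, 0, 0, 0, 0.6], [0, 0, 0, 0, 0, 0, 0.65], [0, 0, 0, 0, 0, 0, 0.65], [0, 0, 0, 0, 0, 0, 0.65]]}}

```text
clock: 39.05
eef_pos: [0.6206, 0.0478, 0.165]
eef_rot: [0.474, 0.525, 0.474, -0.524]
wrist_force: [-0.5, -0.3, -0.1]
width: 0.0597
```

Call:
{"fn": "servo_tool", "kwargs": {"plan": [[-0.02, 0, 0, 0, 0, 0, 0.65], [-0.05, 0, 0, 0, 0, 0, 0.8], [-0.05, 0, 0, 0, 0, 0, 0.8], [-0.03, 0, 0, 0, 0, 0, 0.8], [0, 0, 0, 0, 0, 0, 0.8], [0, 0, 0, 0, 0, 0, 0.8]]}}

```text
clock: 39.65
eef_pos: [0.6202, 0.0479, 0.2857]
eef_rot: [0.475, 0.526, 0.473, -0.523]
wrist_force: [-0.0, 0.3, -0.8]
width: 0.0736
```

```bash
python3 go.py; python3 wr.py w31; python3 rnd.py w31 95 r
python3 - <<'E'
from workcell import optics
import cv2,numpy as np
d=optics.read_camera("scene"); cv2.imwrite("pics/scene1.png",cv2.resize(d["img"][180:320,180:400],None,fx=3.5,fy=3.5,interpolation=2)[:,:,::-1])
from obs import *
d=dict(np.load("w31.npz")); C=cloud(d,d["T_tool_cam"])*1000;W=cloud(d,d["T"]@d["T_tool_cam"])*1000
for lo,hi,n in ((47,53,"50"),(58.5,64,"strap"),(91,98,"nut")):
    k=np.isfinite(W[...,2])&(W[...,2]>lo)&(W[...,2]<hi); k[:,:250]=0;k[:,400:]=0;k[355:]=0
    nn,l,st,c=cv2.connectedComponentsWithStats(k.astype(np.uint8))
    for i in range(1,nn):
        if st[i,4]>300: p=W[l==i];A=np.c_[p[:,:2]-p[:,:2].mean(0),np.ones(len(p))];print(n,st[i],np.round(cv2.minAreaRect(p[:,:2].astype(np.float32))[0],1),np.round(cv2.minAreaRect(p[:,:2].astype(np.float32))[1],1),np.round(np.linalg.lstsq(A,p[:,2],rcond=None)[0],4))
E
```

```text
t 39.65 tcp [620.2  47.9 285.7] tipz 197.7 xax [ 3.8e-03  8.0e-04 -1.0e+00] yaw -5.79 w 73.6 F [-0.   0.3 -0.8] j [-0.12  0.29  1.48  0.    1.37 -0.02]
[ 292  213   51   50 1730] tool [ 1.11 -2.89 18.18]
[ 292  213   51   50 1730] world [622.36  50.84  18.18]
 z 94.0857765426185  depth x 191.59145141856902
50 [ 278   67   69  125 6070] [626.3 122. ] [89.9 50. ] [ 1.00000e-04 -5.00000e-04  4.90691e+01]
50 [291 268  20  46 332] [598.3  -4.5] [14.4 41.2] [ 4.09000e-02 -4.50000e-03  4.91455e+01]
strap [ 295  136   44   82 2895] [626.1  88.5] [59.6 31.8] [ 8.00000e-04 -8.00000e-03  6.10514e+01]
strap [ 296  253   42   61 1992] [617.7   5.6] [50.7 31.9] [3.10000e-03 1.01000e-02 6.11727e+01]
nut [ 291  211   54   53 1829] [622.7  50.2] [36.6 36.4] [ 6.00000e-04 -9.10000e-03  9.39415e+01]
```

View pics/w31.png

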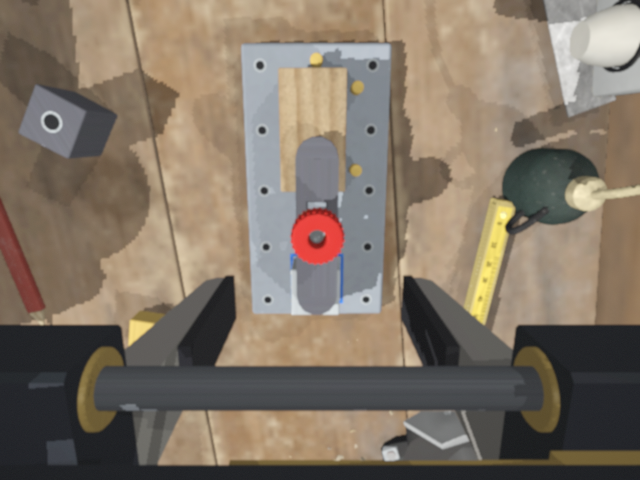

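View pics/scene1.png

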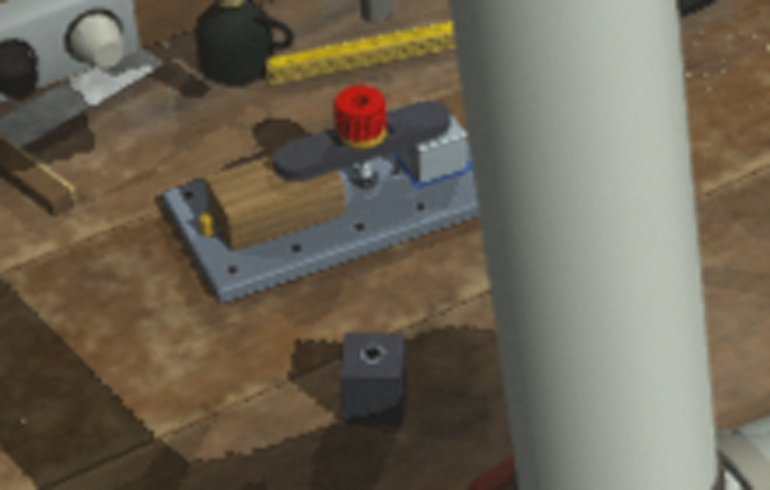

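```bash
python3 -c "
from workcell import r
print(r.finish_job())"
```

```text
the job is handed in; nothing more can be done
None
```

The job is done and handed in at about 40 s of the 134 s allowed; no verdict came back. I placed the work in the pin corner, then the 35 mm packing block, the strap, the washer and the nut, in that order.

What the last wrist-camera pictures showed:
- **Work:** flat, about 3 mm short of its place in both x and y, which is on the side away from the pins.
- **Packing:** within about 2 mm of the middle of the blue square, measured before the strap covered most of it. The part still visible at the end had not moved.
- **Strap:** level to about 0.01 rad and in line, with the stud within about 1 mm of mid-slot.
- **Washer:** within 1 mm of the stud axis, at the right height.
- **Nut:** about 1.5 mm off the stud axis, upright and seated on the washer, at the right height.
- **Robot:** gripper open, about 100 mm above the nut, touching nothing.
- **Other packing blocks:** I did not touch them, and nothing looked shifted in the last pictures, but I did not measure them again.

Two things disagreed along the way:
- **Cameras:** the top and wrist cameras differed by about 2 to 3 mm. For the fits on the stud I measured the part in hand and the stud with the same wrist camera.
- **Nut:** it touched the stud's nose with about 3 N sideways, so I moved it about 1 mm and it then went down freely.

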